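# Level the polishing pan's load and check its sump with the gauge rod

## Robot

A 6-joint arm with a two-finger parallel gripper is mounted at the origin on the work surface. World frame = base frame: x ahead of the robot, y to its left, z up, the work surface at z = 0. Lengths are in m, angles in rad, forces in N, time in s.
With the tool pointing down it reaches from about 0.375 to 0.9 m from the base axis. Payload 3.1 kg.
Tool frame: the origin (TCP) lies at the very end of the fingers, on their centre line; the grasp point (between the pads) lies 19 mm behind it; z points along the fingers, y is the direction in which the jaws open and shut (so a half turn about z gives the same grasp; the last joint's range is limited). The gripper opens to 87 mm and grips with 3 to 60 N. Pads are 19 mm wide; open, the fingers measure 117 mm over their backs; the gripper's body (75 mm by 190 mm) begins 51 mm behind the grasp point.
Start: joints at [-1.486, 0.527, 1.433, -0, 1.181, -0.178], TCP at [0.162, -0.604, 0.223] pointing down, gripper open.
Joint ranges: [-3.08, 3.08], [-0.75, 2.2], [0.22, 2.44], [-1.43, 4.57], [0, 2.65], [-2.85, 2.85]. Speed limits (rad/s): [2.79, 2.79, 3.14, 3.14, 3.14, 3.14].

## Interface

Orientations are given as a unit quaternion [x, y, z, w].
In Python, from rig import robot, optics gives the robot as it stands.
- The arm moves only by the shell command python3 -m inch 'ROWS' [FORCE]. ROWS is JSON, a list of rows, each an object of numbers: "ax", "ay", "az": the turn, a rotation vector about the tool's x, y, z in rad; "dx", "dy", "dz": the shift along the tool's x, y, z in mm; "gripper": the opening in per cent of the stroke, from 0 (shut) to 100 (fully open). In form: [{"ax": .., "ay": .., "az": .., "dx": .., "dy": .., "dz": .., "gripper": ..}, ...]. A call has 1 to 8 rows; each row shifts and turns the commanded pose from where the row before left it, along the tool's axes as they then stand; what a row does not reach is not made up. A row lasts 1/10 s, in which the tool goes at most 50 mm and 8.59 degrees, less where a joint would pass 70% of its speed; a pose out of reach is approached as far as the arm can. A call with a gripper value outside its range is refused whole. The fingers move at their own pace and stop on an object; FORCE is the grip in N (left out, the last holds). Time passes only in rows, so rows that do not move let the fingers close. It gives the time, the measured TCP pose, the force and the opening at its end, in the units of the state.
- robot.get_obs(): the state, without advancing time (a new reading comes with each control period).
- optics.camera(name): name is "side" or "top" or "wrist"; returns a dict with "img" (480x640x3 uint8, red, green, blue), "depth" (480x640 float32, m along the optical axis (not along the pixel's ray), 0 where there is no reading), "camera_matrix" (3x3 intrinsics, pixels), "position" and "attitude" of the camera in the world. Camera axes: x right, y up, looking along -z (the intrinsics and any distortion apply to the point x, -y, -z); pixel columns grow to the right and rows downward; lengths in m; the calibration is good to about 2 mm. The wrist camera is an equidistant fisheye: a pixel r from the principal point sees the ray r / f radians off the axis. A picture is of the moment at which its call begins.
- robot.hand_in(): hands the job in, once; it reports no verdict.
The state is a dict: "time": time; "q": joint angles; "joint_velocities": joint speeds; "joint_torque": joint torques, N m; "position": TCP position; "tool_rot": TCP orientation; "ft_force": force on the tool from outside, world axes, zero at the start; "moment": the same for the moment, N m; "grip_width": finger opening in m.
Only numpy, scipy, OpenCV 4.12 (cv2) and the standard library are available. Lean on these libraries where they do the work, as an engineer would, in place of code of your own. Each camera call takes 0.05 s, during which the arm holds its last target.

## Task

Get the stone polishing pan ready: spread the heap of four stone blanks into a single even layer on the pan's floor, so that none lies on another and each of the pan's three thirds (both ends and the middle of its long side) has at least one stone. Then take the red-handled gauge rod from its cradle, slide it down the inclined brass tube beside the pan until its collar stops against the tube's mouth, pause there a moment, draw it right out again and hold it up level for reading, white scale upward, the tip more than 20 cm above the bench. Finish still holding the rod steady like that, and leave the bystanding bottle, jar, brush, hammer, brass weight and wooden block where they are.

Things in the scene. Friction and masses are not known exactly. Their poses are not given: they have to be found in the camera images.
- machine: polishing machine, fixed to the bench: green open pan 170 x 250 mm (x, y) on a grey base, with a dark sump block 120 x 80 x 70 mm high and a brass gauge tube beside its +y end. Origin on the bench; the pan's middle lies at y = -45 mm, the sump's and the tube's at y = +125 mm
- pan_centre (a point): middle of the pan's inner floor, 50 mm above the bench; inside the pan measures 160 mm along x and 240 mm along y (its long side, thirds end at y = +-40 mm); walls 5 mm thick rise 35 mm above this floor; axes as the machine's, z up
- tube_mouth (a point): centre of the gauge tube's upper mouth, 135 mm above the bench. Its x axis points out of the tube along the bore, 35 degrees above level and away from the robot; y is level. Bore 16 mm, outside 26 mm, 100 mm long, straight
- cradle: dark wooden cradle, fixed, base 170 x 64 mm; two notched rests carry the rod level with its axis 80 mm above the bench: an 8 mm thick fork under the steel rod 100 mm towards the tip, and an 8 mm thick rest under the handle's far end, 43 mm from the origin. Its origin lies on the bench below the rod's origin, axes as the rod's; it may stand at either side of the machine
- gauge_rod: gauge rod, 195 mm long, 120 g. Red plastic handle 80 mm long (x from -30 to +50 mm), 18 mm wide (y), 26 mm high (z); origin on the rod's axis within the handle, about at its balance point, the place to grip (between the rests). -x points to the tip, z is up out of the white scale face. Steel rod 10 mm thick, brass collar 28 mm across at x = -55 to -47 mm
- rod_tip (a point): tapered tip of the gauge rod, on its axis 145 mm from its origin; the white scale with black marks lies near it
- rod_collar (a point): centre of the collar's stop face, on the rod's axis 55 mm from its origin towards the tip; the 90 mm of rod beyond it go into the tube. It meets tube_mouth when home
- stone_blue: blue stone blank, a round-edged block 34 x 34 x 30 mm (its x, y, z), about 85 g; origin at its centre. Starts in the heap in the pan: blue and green side by side on the floor (about 41 mm apart along the pan's x), red lying on blue, cream on green
- stone_green: green stone blank, a round-edged block 34 x 34 x 30 mm (its x, y, z), about 85 g; origin at its centre. Starts in the heap in the pan: blue and green side by side on the floor (about 41 mm apart along the pan's x), red lying on blue, cream on green
- stone_red: dark red stone blank, a round-edged block 32 x 34 x 30 mm (its x, y, z), about 85 g; origin at its centre. Starts in the heap in the pan: blue and green side by side on the floor (about 41 mm apart along the pan's x), red lying on blue, cream on green
- stone_cream: cream stone blank, a round-edged block 32 x 34 x 30 mm (its x, y, z), about 85 g; origin at its centre. Starts in the heap in the pan: blue and green side by side on the floor (about 41 mm apart along the pan's x), red lying on blue, cream on green
- scrap_tub: white plastic tub with stone slivers, 170 x 110 x 55 mm, heavy and fixed; origin under its centre; stands on the side of the machine where the cradle does not
- polish_bottle: pink bottle, 54 mm across, 130 tall, a bystander to be left alone
- paste_jar: amber jar, 64 mm across, 65 tall, a bystander to be left alone
- bench_brush: bench brush lying on the bench, a bystander to be left alone
- small_hammer: small hammer lying on the bench, a bystander to be left alone
- brass_weight: small brass weight with a knob, 40 mm across, 45 tall, a bystander to be left alone
- wood_block: pale wooden block 60 x 40 x 30 mm, a bystander to be left alone
Not all that is in view belongs to the job. What is shaped like the stone_blue but orange or pink is not meant.

How it is judged:
By the outcome, as a careful person would: the job done as asked, in the order asked, and still so for the second after the job is handed in, while the arm keeps its last pose, push and grip.
It also fails if it takes over 64 s, if anything falls off the work surface, if the arm or the gripper's body presses on something with over 40 N, if the wrist force passes 120 N, or if a joint passes its speed limit or range.

## Working session

There is one attempt and no reset: what is moved stays moved. The work goes in short steps, Python scripts to look and compute and a shell command to move; the robot and the scene stay as the last step left them, time stands still between calls to the robot, and variables do not carry over. Pictures are saved under pics/ and viewed, and the job is handed in when it is done.

```bash
mkdir -p pics; ls
python3 - <<'E'
from rig import robot, optics
import cv2
print(robot.get_obs())
for n in("top","side","wrist"):
    c=optics.camera(n); cv2.imwrite(f"pics/{n}0.png",c["img"][:,:,::-1]); print(n,c["camera_matrix"],c["position"],c["attitude"],[k for k in c])
E
```

```text
pics
{'time': 0.0, 'q': array([-1.48649645e+00,  5.28482744e-01,  1.43388942e+00, -5.51992497e-05,
        1.18133940e+00, -1.78504538e-01]), 'joint_velocities': array([-0.00060693, -0.00257997,  0.0008085 ,  0.00121356, -0.00039243,
        0.00065745]), 'joint_torque': array([-5.16972541e-04, -4.40046859e+01, -1.76590347e+01,  6.30801916e-02,
        5.80654631e-02, -1.78460418e-04]), 'position': array([ 0.16231794, -0.60281578,  0.22156551]), 'tool_rot': array([ 9.91377212e-01,  1.31034732e-01,  2.43908359e-05, -1.05947954e-03]), 'ft_force': array([0.70162585, 0.22928341, 0.18563601]), 'moment': array([-0.00241466,  0.04865653,  0.00969326]), 'grip_width': 0.08710486270248034}
top [[587.00313292   0.         327.49950066]
 [  0.         587.00313292 243.60160282]
 [  0.           0.           1.        ]] [0.38126514 0.00549916 1.35783995] [ 0.0427188  -0.04289103 -0.70041867  0.71116042] ['img', 'depth', 'camera_matrix', 'position', 'attitude']
side [[509.06648064   0.         318.04632607]
 [  0.         509.06648064 237.11328002]
 [  0.           0.           1.        ]] [ 0.40658051 -0.86303796  0.70719148] [ 0.46733892 -0.02937333 -0.07124347  0.8807133 ] ['img', 'depth', 'camera_matrix', 'position', 'attitude']
wrist [[371.64829954   0.         320.98427633]
 [  0.         371.64829954 238.83425545]
 [  0.           0.           1.        ]] [ 0.22931973 -0.58515011  0.38421196] [-0.10068899  0.07825244 -0.60343483  0.78714973] ['img', 'depth', 'camera_matrix', 'position', 'attitude']
```

View pics/top0.png

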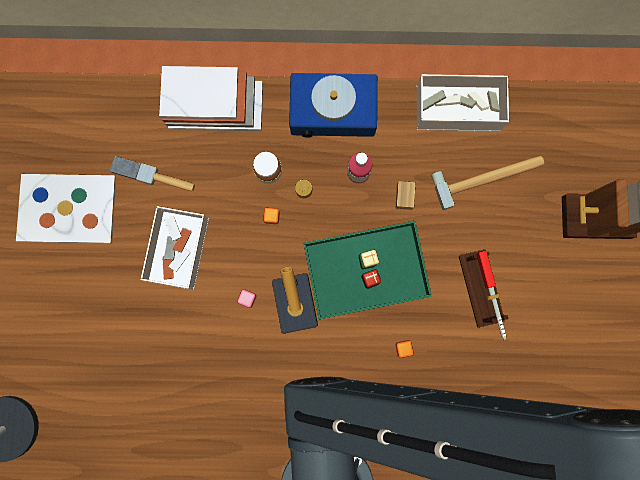

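View pics/side0.png

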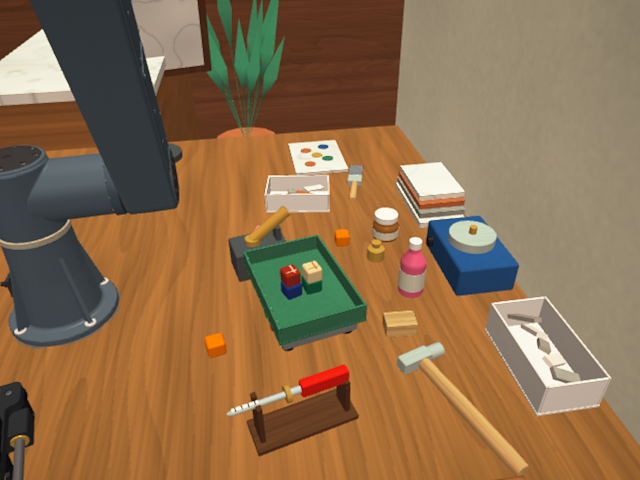

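View pics/wrist0.png

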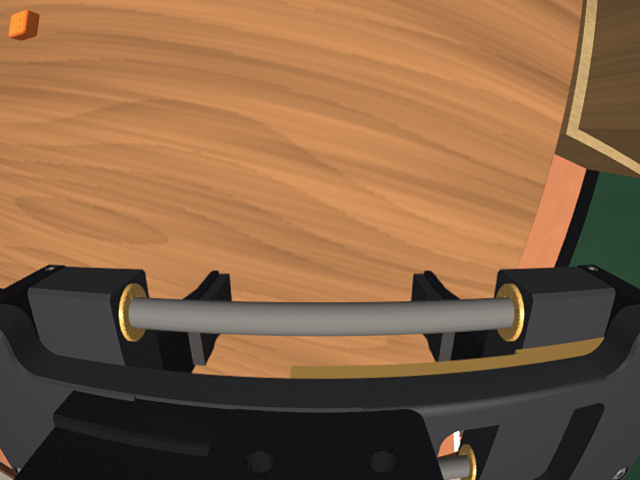

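```bash
cat > h.py <<'E'
from rig import robot, optics
import cv2, numpy as np
from scipy.spatial.transform import Rotation as R
def shot(n,f=None,box=None,s=1):
    c=optics.camera(n)
    if f:
        im=c["img"][:,:,::-1]
        if box: im=im[box[1]:box[3],box[0]:box[2]]
        cv2.imwrite(f"pics/{f}.png",cv2.resize(im,None,fx=s,fy=s,interpolation=cv2.INTER_CUBIC))
    return c
def world(c,u,v,z=None,d=None):
    """pixel -> world using depth, or at plane height z"""
    K=c["camera_matrix"]; r=np.array([(u-K[0,2])/K[0,0],-(v-K[1,2])/K[1,1],-1.])
    rw=R.from_quat(c["attitude"]).apply(r)
    if z is not None: t=(z-c["position"][2])/rw[2]
    else: t=d or c["depth"][int(round(v)),int(round(u))]
    return c["position"]+t*rw
def proj(c,p):
    K=c["camera_matrix"]; q=R.from_quat(c["attitude"]).inv().apply(np.asarray(p)-c["position"])
    return np.array([K[0,2]+K[0,0]*q[0]/-q[2],K[1,2]-K[1,1]*q[1]/-q[2]])
def tool():
    o=robot.get_obs(); return np.array(o["position"]),R.from_quat(o["tool_rot"])
def delta(pt,Rt):
    """world target -> total shift (mm) in CURRENT tool axes, and turn rotvec in tool axes"""
    p,r=tool(); print("shift(cur axes) mm",np.round(r.inv().apply(pt-p)*1000,1),"shift(target axes)",np.round(Rt.inv().apply(pt-p)*1000,1),"turn",np.round((r.inv()*Rt).as_rotvec(),4))
E
python3 - <<'E'
from h import *
shot("top","t1",(270,200,520,350),3.2)
shot("side","s1",(220,190,380,430),2.5)
shot("top","t2",(440,230,540,350),5)
p,r=tool();print(r.as_matrix().round(3))
E
```

```text
[[ 0.966  0.26  -0.   ]
 [ 0.26  -0.966  0.001]
 [ 0.    -0.001 -1.   ]]
```

View pics/t1.png

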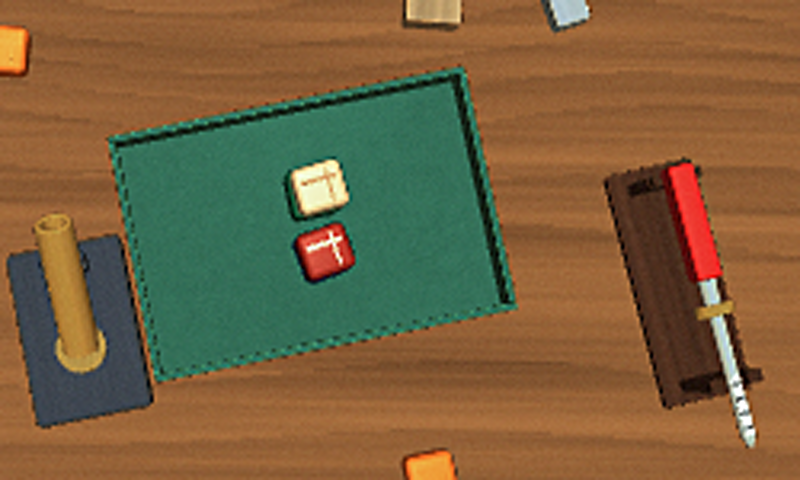

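View pics/t2.png

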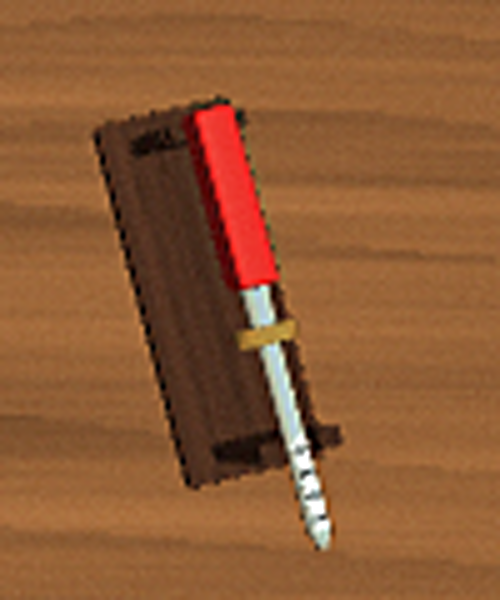

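View pics/s1.png

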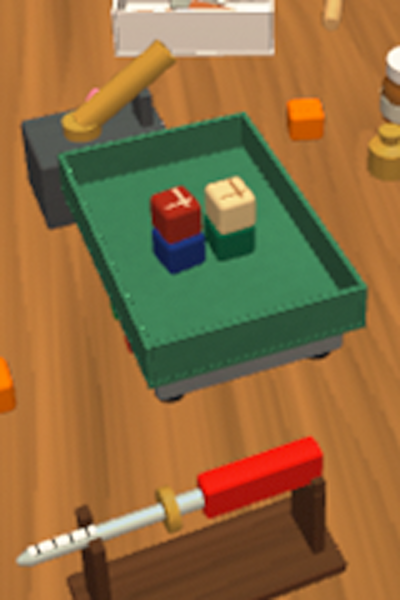

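Red (372,278) and cream (370,259) sit in the pan on blue and green. The decoys are orange (271,215) and (404,349) and pink (247,298), all outside the pan. The rod is red-handled at (488,270), with its tip at (504,338).

Run:
```python
from h import *
c=shot("top")
f=lambda u,v:(270+u/3.2,200+v/3.2)
cor=[world(c,*f(*p),z=.085) for p in [(110,138),(465,70),(515,308),(160,380)]]
for a in cor: print(a.round(4))
pc=np.mean(cor,0); yv=(cor[0]+cor[3]-cor[1]-cor[2]);xv=(cor[0]+cor[1]-cor[2]-cor[3])
print("pan",pc.round(4),"yaw from y",np.degrees(np.arctan2(-yv[0],yv[1])),"from x",np.degrees(np.arctan2(xv[1],xv[0])), "len",np.linalg.norm(yv)/2,np.linalg.norm(xv)/2)
for n,p in dict(cream=(323,186),red=(328,250),mouth=(54,222)).items(): print(n,world(c,*f(*p)),)
print("cream z.11",world(c,*f(323,186),z=.11),"red",world(c,*f(328,250),z=.11),"mouth z.135",world(c,*f(55,225),z=.135))
g=lambda u,v:(440+u/5,230+v/5)
for n,p in dict(hend=(214,110),hfront=(256,284),collar=(268,334),tip=(324,545)).items():
  print(n,world(c,*g(*p)),world(c,*g(*p),z=.093 if n[0]=='h' else .084))
# side cam
s=shot("side")
k=lambda u,v:(220+u/2.5,190+v/2.5)
for n,p in dict(red=(175,202),cream=(230,190)).items(): print(n,world(s,*k(*p)),world(s,*k(*p),z=.11))
print("rim corners side",[world(s,*k(*p),z=.085).round(4) for p in [(245,116),(366,292),(150,352),(62,155)]])
```

```text
[0.5365 0.0569 0.085 ]
[ 0.5872 -0.1856  0.085 ]
[ 0.425  -0.2189  0.085 ]
[0.3732 0.02   0.085 ]
pan [ 0.4805 -0.0819  0.085 ] yaw from y 12.026028516293088 from x 12.16348264770134 len 0.246111207259694 0.16648667783528143
cream [ 0.50376419 -0.08717024  0.10584924]
red [ 0.46078623 -0.09056236  0.10854613]
mouth [0.47532402 0.0909073  0.12617121]
cream z.11 [ 0.50335806 -0.08686301  0.11      ] red [ 0.46069368 -0.09045057  0.11      ] mouth z.135 [0.47269982 0.08959698 0.135     ]
hend [ 0.52231485 -0.33111575  0.09067692] [ 0.52205626 -0.33049864  0.093     ]
hfront [ 0.4476397  -0.35079738  0.08050514] [ 0.44699042 -0.3473121   0.093     ]
collar [ 0.42558346 -0.35179796  0.09396093] [ 0.42593274 -0.3546139   0.084     ]
tip [ 0.33315066 -0.40182677  0.00103051] [ 0.33609288 -0.37691861  0.084     ]
red [ 0.46256148 -0.09178768  0.10703119] [ 0.46228456 -0.09560282  0.11      ]
cream [ 0.50624861 -0.0842428   0.10715204] [ 0.50577556 -0.08793919  0.11      ]
rim corners side [array([0.538 , 0.0473, 0.085 ]), array([ 0.5895, -0.1924,  0.085 ]), array([ 0.4297, -0.2269,  0.085 ]), array([0.3781, 0.0165, 0.085 ])]
```

Run:
```python
from h import *
def down(a): a=np.radians(a); return R.from_matrix(np.array([[np.cos(a),np.sin(a),0],[np.sin(a),-np.cos(a),0],[0,0,-1]]).T.T)
delta(np.array([.461,-.0925,.2]),down(12))
```

```text
shift(cur axes) mm [ 421.1 -415.8   22.5] shift(target axes) [ 398.3 -437.7   22.4] turn [-0.0003 -0.      0.0534]
```

```bash
python3 -m inch '[{"az":0.053},{"dx":33,"dy":-36},{"dx":33,"dy":-36},{"dx":33,"dy":-36},{"dx":33,"dy":-36},{"dx":33,"dy":-36},{"dx":33,"dy":-36},{"dx":33,"dy":-36}]' && python3 -m inch '[{"dx":33,"dy":-37},{"dx":33,"dy":-37},{"dx":33,"dy":-37},{"dx":33,"dy":-37},{"dx":33,"dy":-37,"dz":10},{"dx":2,"dz":12},{}]'
python3 - <<'E'
from h import *
c=shot("wrist","w1",None,1.25); shot("top","t3",(270,150,470,350),3); shot("side","s3",(220,150,420,350),3)
from scipy.spatial.transform import Rotation as R
p,r=tool(); print(p,r.as_matrix().round(3)); print(c["position"],R.from_quat(c["attitude"]).as_matrix().round(3))
E
```

```text
[ 0.16240275 -0.60351678  0.22255665] [[ 0.966  0.26   0.   ]
 [ 0.26  -0.966 -0.   ]
 [ 0.     0.    -1.   ]]
[ 0.22934459 -0.58543303  0.38491996] [[ 0.259  0.934  0.245]
 [-0.966  0.251  0.066]
 [-0.    -0.253  0.967]]invalid input
```

View pics/w1.png

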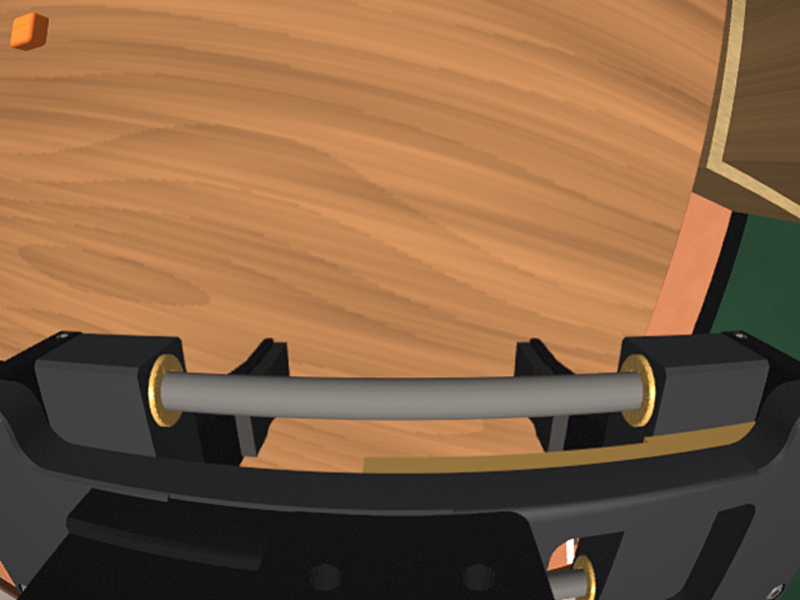

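View pics/s3.png

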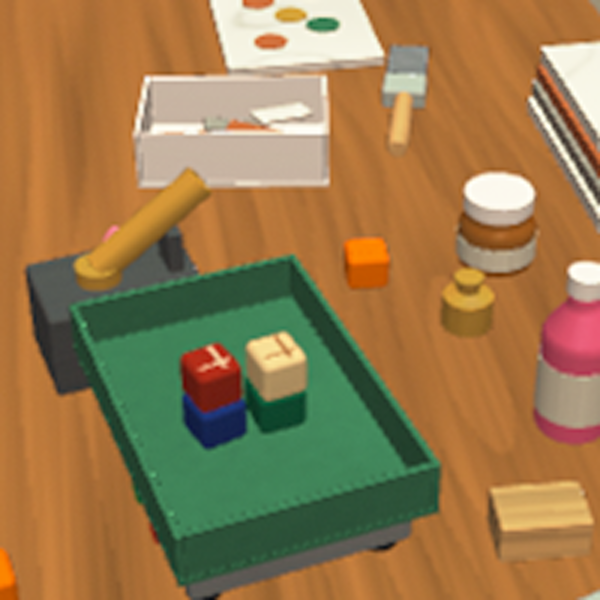

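```bash
python3 -m inch '[{"ax":0,"ay":0,"az":0.053,"dx":0,"dy":0,"dz":0,"gripper":100},{"ax":0,"ay":0,"az":0,"dx":33,"dy":-36,"dz":0,"gripper":100},{"ax":0,"ay":0,"az":0,"dx":33,"dy":-36,"dz":0,"gripper":100},{"ax":0,"ay":0,"az":0,"dx":33,"dy":-36,"dz":0,"gripper":100},{"ax":0,"ay":0,"az":0,"dx":33,"dy":-36,"dz":0,"gripper":100},{"ax":0,"ay":0,"az":0,"dx":33,"dy":-36,"dz":0,"gripper":100},{"ax":0,"ay":0,"az":0,"dx":33,"dy":-36,"dz":0,"gripper":100},{"ax":0,"ay":0,"az":0,"dx":33,"dy":-36,"dz":0,"gripper":100}]'
python3 - <<'E'
from h import *
def down(a): a=np.radians(a); return R.from_matrix(np.array([[np.cos(a),np.sin(a),0],[np.sin(a),-np.cos(a),0],[0,0,-1]]))
delta(np.array([.461,-.0925,.2]),down(12))
E
```

```text
time: 1.35
position: [0.3366, -0.3074, 0.2229]
tool_rot: [0.995, 0.104, 0.0, 0.0]
ft_force: [0.9, -0.5, -0.6]
grip_width: 0.0872
shift(cur axes) mm [ 166.3 -184.4   22.8] shift(target axes) [ 166.4 -184.3   22.9] turn [ 0.0009 -0.0005 -0.0004]
```

```bash
python3 -m inch '[{"ax":0,"ay":0,"az":0,"dx":35,"dy":-35,"dz":0,"gripper":100},{"ax":0,"ay":0,"az":0,"dx":33,"dy":-35,"dz":0,"gripper":100},{"ax":0,"ay":0,"az":0,"dx":33,"dy":-37,"dz":0,"gripper":100},{"ax":0,"ay":0,"az":0,"dx":33,"dy":-37,"dz":0,"gripper":100},{"ax":0,"ay":0,"az":0,"dx":33,"dy":-37,"dz":12,"gripper":100},{"ax":0,"ay":0,"az":0,"dx":0,"dy":-2,"dz":11,"gripper":100},{"ax":0,"ay":0,"az":0,"dx":0,"dy":0,"dz":0,"gripper":100}]'
cat >> h.py <<'E'
def down(a): a=np.radians(a); return R.from_matrix(np.array([[np.cos(a),np.sin(a),0],[np.sin(a),-np.cos(a),0],[0,0,-1]]))
def fish(c,p):
    K=c["camera_matrix"]; q=R.from_quat(c["attitude"]).inv().apply(np.asarray(p)-c["position"])
    d=np.array([q[0],-q[1],-q[2]]); th=np.arctan2(np.hypot(d[0],d[1]),d[2]); h=np.hypot(d[0],d[1])+1e-12
    return np.array([K[0,2]+K[0,0]*th*d[0]/h,K[1,2]+K[1,1]*th*d[1]/h])
def fworld(c,u,v,z):
    K=c["camera_matrix"]; a=(u-K[0,2])/K[0,0]; b=(v-K[1,2])/K[1,1]; th=np.hypot(a,b)+1e-12
    d=np.array([np.sin(th)*a/th,-np.sin(th)*b/th,-np.cos(th)]); rw=R.from_quat(c["attitude"]).apply(d)
    return c["position"]+rw*(z-c["position"][2])/rw[2]
E
python3 - <<'E'
from h import *
c=shot("wrist","w2",None,1.25); s=shot("side","s4",(220,100,420,300),3);t=shot("top","t4",(270,150,470,350),3)
p,r=tool(); print(p, r.as_matrix().round(3)); print(proj(s,p),proj(t,p))
E
```

```text
time: 2.05
position: [0.46, -0.0939, 0.1989]
tool_rot: [0.994, 0.107, -0.001, -0.001]
ft_force: [-0.7, -0.3, -0.7]
grip_width: 0.0869
[ 0.46070066 -0.09681317  0.20017959] [[ 0.978  0.207  0.001]
 [ 0.207 -0.978 -0.001]
 [ 0.     0.001 -1.   ]]
[286.91123055 231.80931318] [379.25286513 275.31696429]
```

View pics/w2.png

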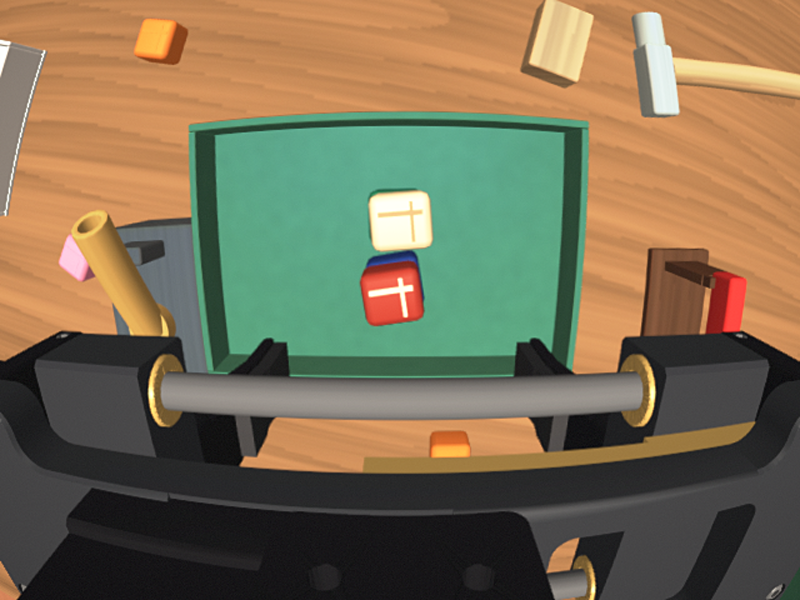

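View pics/s4.png

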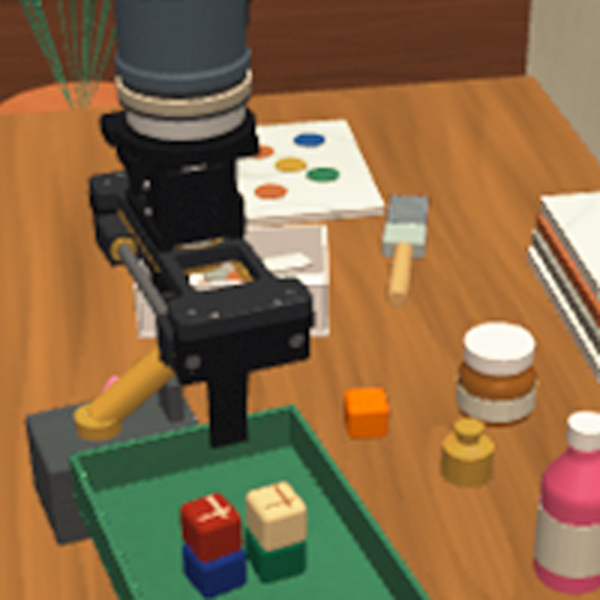

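Run:
```python
from h import *
ps=[tool()[0] for _ in range(3)]; print(ps)
c=shot("wrist")
f=lambda u,v:((u+.5)/1.25-.5,(v+.5)/1.25-.5)
for n,p,z in [("red",(393,293),.11),("cream",(401,219),.11),("mouth",(94,226),.135),("TL",(190,126),.085),("TR",(588,123),.085)]:
  print(n,fworld(c,*f(*p),z).round(4), c["depth"][tuple(int(round(x)) for x in f(*p)[::-1])])
print("red yaw pts",[fworld(c,*f(*p),.11).round(4) for p in [(361,268),(415,261),(423,316),(371,325)]])
print("cream pts",[fworld(c,*f(*p),.11).round(4) for p in [(369,192),(429,190),(433,247),(372,250)]])
print(tool()[0])
```

```text
[array([ 0.46070066, -0.09681317,  0.20017959]), array([ 0.46070066, -0.09681317,  0.20017959]), array([ 0.46070066, -0.09681317,  0.20017959])]
red [ 0.4661 -0.091   0.11  ] 0.25970158
cream [ 0.5076 -0.0868  0.11  ] 0.24850574
mouth [0.476  0.0868 0.135 ] 0.22210917
TL [0.5401 0.0561 0.085 ] 0.25810844
TR [ 0.5918 -0.1877  0.085 ] 0.33637124
red yaw pts [array([ 0.4765, -0.0707,  0.11  ]), array([ 0.4865, -0.0991,  0.11  ]), array([ 0.4565, -0.1104,  0.11  ]), array([ 0.445 , -0.0824,  0.11  ])]
cream pts [array([ 0.5185, -0.0668,  0.11  ]), array([ 0.5263, -0.0983,  0.11  ]), array([ 0.4962, -0.1072,  0.11  ]), array([ 0.4876, -0.0747,  0.11  ])]
[ 0.46074945 -0.09716889  0.20032467]
```

Run:
```python
from h import *
delta(np.array([.463,-.0925,.083]),down(20))
```

```text
shift(cur axes) mm [  3.1  -4.2 117.3] shift(target axes) [  3.7  -3.6 117.3] turn [ 0.0009 -0.0008 -0.1411]
```

```bash
python3 -m inch '[{"ax":0,"ay":0,"az":-0.14,"dx":3,"dy":-4,"dz":20,"gripper":100},{"ax":0,"ay":0,"az":0,"dx":0,"dy":0,"dz":40,"gripper":100},{"ax":0,"ay":0,"az":0,"dx":0,"dy":0,"dz":35,"gripper":100},{"ax":0,"ay":0,"az":0,"dx":0,"dy":0,"dz":22,"gripper":100},{"ax":0,"ay":0,"az":0,"dx":0,"dy":0,"dz":0,"gripper":35},{"ax":0,"ay":0,"az":0,"dx":0,"dy":0,"dz":0,"gripper":35},{"ax":0,"ay":0,"az":0,"dx":0,"dy":0,"dz":0,"gripper":25},{"ax":0,"ay":0,"az":0,"dx":0,"dy":0,"dz":0,"gripper":25}]' 15
python3 - <<'E'
from h import *
print(robot.get_obs()["ft_force"],robot.get_obs()["grip_width"],tool()[0])
c=shot("wrist","w3",None,1.25); s=shot("side","s5",(220,100,420,300),3)
E
```

```text
time: 3.05
position: [0.4637, -0.0922, 0.0842]
tool_rot: [0.985, 0.174, 0.001, 0.001]
ft_force: [-0.1, -0.4, -1.1]
grip_width: 0.0625
[-0.14465131 -0.42061053 -1.06256401] 0.06247830526312967 [ 0.4637029  -0.09217629  0.08422647]
```

View pics/s5.png

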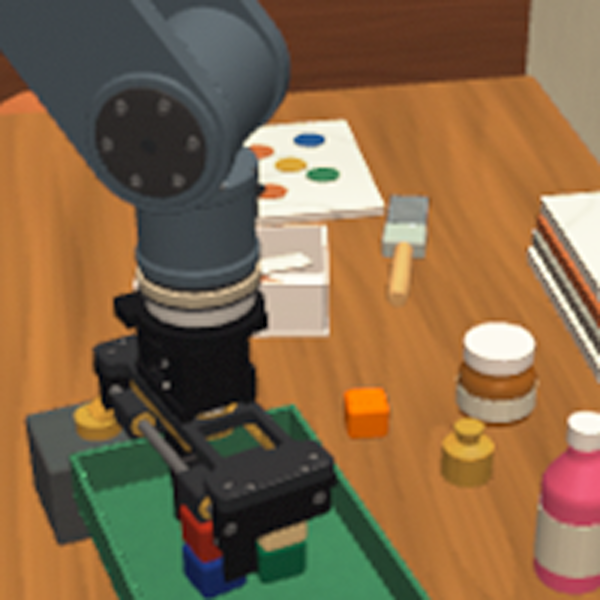

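```bash
python3 -m inch '[{"ax":0,"ay":0,"az":0,"dx":0,"dy":0,"dz":0,"gripper":25},{"ax":0,"ay":0,"az":0,"dx":0,"dy":0,"dz":0,"gripper":25},{"ax":0,"ay":0,"az":0,"dx":0,"dy":0,"dz":0,"gripper":25},{"ax":0,"ay":0,"az":0,"dx":0,"dy":0,"dz":0,"gripper":25},{"ax":0,"ay":0,"az":0,"dx":0,"dy":0,"dz":0,"gripper":25},{"ax":0,"ay":0,"az":0,"dx":0,"dy":0,"dz":0,"gripper":25}]' 15
```

```text
time: 3.75
position: [0.4626, -0.0913, 0.083]
tool_rot: [0.985, 0.174, -0.0, -0.0]
ft_force: [-1.5, 1.8, 4.8]
grip_width: 0.0339
```

```bash
python3 -m inch '[{"ax":0,"ay":0,"az":0,"dx":0,"dy":0,"dz":-10,"gripper":25},{"ax":0,"ay":0,"az":0,"dx":0,"dy":0,"dz":-30,"gripper":25},{"ax":0,"ay":0,"az":0.14,"dx":0,"dy":0,"dz":-10,"gripper":25}]'
python3 - <<'E'
from h import *
delta(np.array([.4986,-.157,.0545]),down(12))
E
```

```text
time: 4.05
position: [0.4639, -0.0921, 0.1347]
tool_rot: [0.995, 0.103, 0.001, 0.001]
ft_force: [0.8, -0.5, -1.2]
grip_width: 0.0337
shift(cur axes) mm [20.5 70.4 80.4] shift(target axes) [20.5 70.7 80.2] turn [ 0.0023 -0.0027 -0.0029]
```

```bash
python3 -m inch '[{"ax":0,"ay":0,"az":0,"dx":10,"dy":35,"dz":0,"gripper":25},{"ax":0,"ay":0,"az":0,"dx":10,"dy":35,"dz":10,"gripper":25},{"ax":0,"ay":0,"az":0,"dx":0,"dy":0,"dz":35,"gripper":25},{"ax":0,"ay":0,"az":0,"dx":0,"dy":0,"dz":25,"gripper":25},{"ax":0,"ay":0,"az":0,"dx":0,"dy":0,"dz":8,"gripper":25},{"ax":0,"ay":0,"az":0,"dx":0,"dy":0,"dz":2,"gripper":25},{"ax":0,"ay":0,"az":0,"dx":0,"dy":0,"dz":0,"gripper":60},{"ax":0,"ay":0,"az":0,"dx":0,"dy":0,"dz":0,"gripper":60}]'
python3 - <<'E'
from h import *
print(tool()[0]);c=shot("wrist","w4",None,1.25)
E
```

```text
time: 4.85
position: [0.4977, -0.1561, 0.0538]
tool_rot: [0.994, 0.105, 0.001, 0.001]
ft_force: [-0.6, -0.2, -0.1]
grip_width: 0.043
[ 0.49771025 -0.15606657  0.05381445]
```

View pics/w4.png

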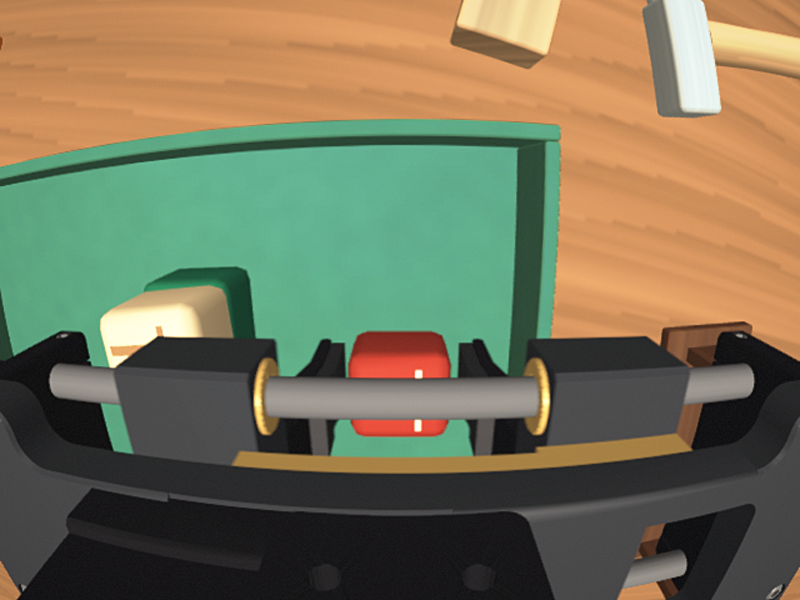

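```bash
python3 -m inch '[{"ax":0,"ay":0,"az":0,"dx":0,"dy":0,"dz":-20,"gripper":60},{"ax":0,"ay":0,"az":0,"dx":0,"dy":0,"dz":-40,"gripper":100},{"ax":0,"ay":0,"az":0,"dx":0,"dy":0,"dz":-40,"gripper":100},{"ax":0,"ay":0,"az":-0.1475,"dx":0,"dy":0,"dz":0,"gripper":100},{"ax":0,"ay":0,"az":-0.1475,"dx":0,"dy":0,"dz":0,"gripper":100},{"ax":0,"ay":0,"az":-0.1475,"dx":0,"dy":0,"dz":0,"gripper":100},{"ax":0,"ay":0,"az":-0.1475,"dx":0,"dy":0,"dz":0,"gripper":100},{"ax":0,"ay":0,"az":-0.1475,"dx":0,"dy":0,"dz":0,"gripper":100}]'
python3 -m inch '[{"ax":0,"ay":0,"az":-0.1475,"dx":0,"dy":0,"dz":0,"gripper":100},{"ax":0,"ay":0,"az":-0.1475,"dx":0,"dy":0,"dz":0,"gripper":100},{"ax":0,"ay":0,"az":-0.1475,"dx":0,"dy":0,"dz":0,"gripper":100},{"ax":0,"ay":0,"az":-0.1475,"dx":0,"dy":0,"dz":0,"gripper":100},{"ax":0,"ay":0,"az":-0.1475,"dx":0,"dy":0,"dz":0,"gripper":100},{"ax":0,"ay":0,"az":-0.1475,"dx":0,"dy":0,"dz":0,"gripper":100}]'
python3 - <<'E'
from h import *
delta(np.array([.5055,-.0872,.0835]),down(105))
c=shot("wrist","w5",None,1.25); c=shot("side","s6",(220,150,420,350),3)
E
```

```text
time: 5.7
position: [0.4972, -0.1558, 0.1538]
tool_rot: [0.888, 0.459, 0.001, 0.001]
ft_force: [0.9, 0.2, 0.1]
grip_width: 0.0868
time: 6.3
position: [0.4972, -0.1558, 0.1537]
tool_rot: [0.606, 0.795, 0.0, 0.001]
ft_force: [-0.1, 0.8, 0.1]
grip_width: 0.087
shift(cur axes) mm [64.  26.1 70.2] shift(target axes) [64.1 25.8 70.2] turn [0.0014 0.0013 0.006 ]
```

View pics/w5.png

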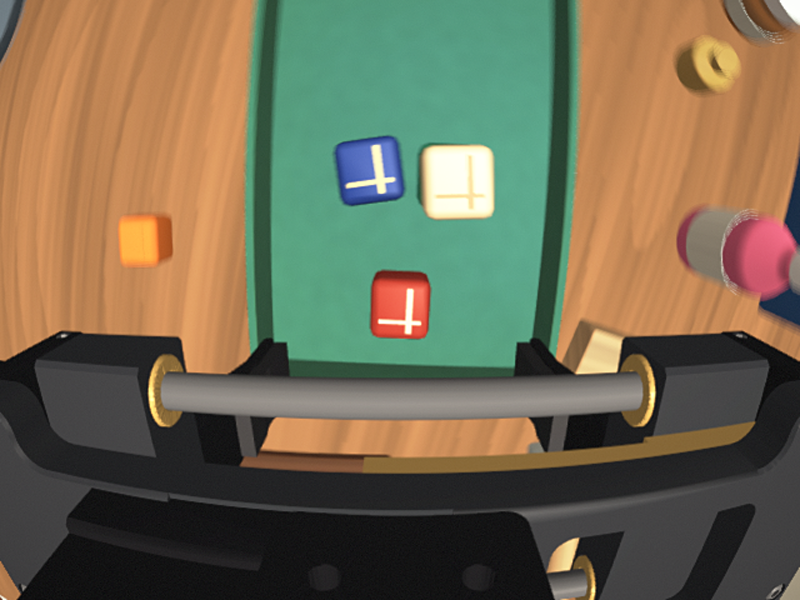

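View pics/s6.png

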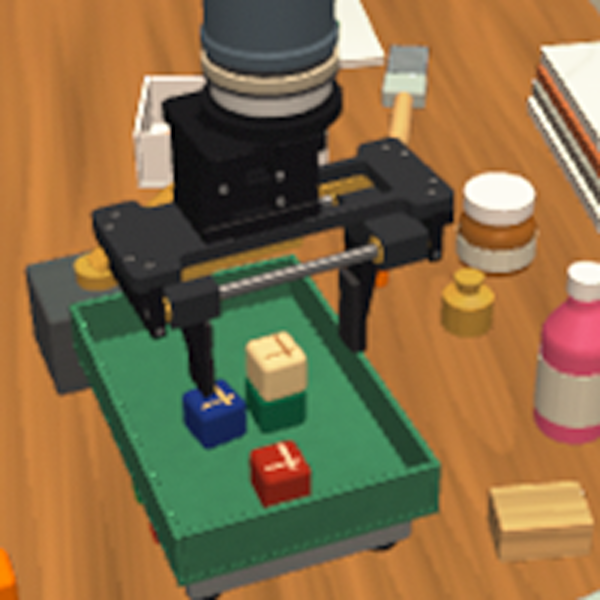

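Run:
```python
from h import *
c=shot("wrist"); t=tool(); print(t[0])
f=lambda u,v:((u+.5)/1.25-.5,(v+.5)/1.25-.5)
for n,p,z in [("red",(400,304),.08),("blue",(370,170),.08),("cream",(458,181),.11)]: print(n,fworld(c,*f(*p),z).round(4))
```

```text
[ 0.49710942 -0.15578836  0.15352458]
red [ 0.4958 -0.1519  0.08  ]
blue [ 0.4632 -0.0884  0.08  ]
cream [ 0.5039 -0.083   0.11  ]
```

```bash
python3 -m inch '[{"ax":0,"ay":0,"az":0,"dx":32,"dy":13,"dz":0,"gripper":100},{"ax":0,"ay":0,"az":0,"dx":32,"dy":13,"dz":0,"gripper":100},{"ax":0,"ay":0,"az":0,"dx":0,"dy":0,"dz":35,"gripper":100},{"ax":0,"ay":0,"az":0,"dx":0,"dy":0,"dz":25,"gripper":100},{"ax":0,"ay":0,"az":0,"dx":0,"dy":0,"dz":10,"gripper":100},{"ax":0,"ay":0,"az":0,"dx":0,"dy":0,"dz":0,"gripper":25},{"ax":0,"ay":0,"az":0,"dx":0,"dy":0,"dz":0,"gripper":25},{"ax":0,"ay":0,"az":0,"dx":0,"dy":0,"dz":0,"gripper":25}]'
python3 -m inch '[{"ax":0,"ay":0,"az":0,"dx":0,"dy":0,"dz":0,"gripper":25},{"ax":0,"ay":0,"az":0,"dx":0,"dy":0,"dz":0,"gripper":25},{"ax":0,"ay":0,"az":0,"dx":0,"dy":0,"dz":0,"gripper":25},{"ax":0,"ay":0,"az":0,"dx":0,"dy":0,"dz":0,"gripper":25},{"ax":0,"ay":0,"az":0,"dx":0,"dy":0,"dz":0,"gripper":25},{"ax":0,"ay":0,"az":0,"dx":0,"dy":0,"dz":0,"gripper":25},{"ax":0,"ay":0,"az":0,"dx":0,"dy":0,"dz":0,"gripper":25}]'
```

```text
time: 7.25
position: [0.5063, -0.0878, 0.0839]
tool_rot: [0.609, 0.793, 0.0, 0.001]
ft_force: [-0.4, -0.6, 1.3]
grip_width: 0.0704
time: 7.95
position: [0.5054, -0.0872, 0.0829]
tool_rot: [0.609, 0.793, 0.0, 0.0]
ft_force: [0.9, 0.3, 1.2]
grip_width: 0.0318
```

```bash
python3 -m inch '[{"ax":0,"ay":0,"az":0,"dx":0,"dy":0,"dz":-10,"gripper":25},{"ax":0,"ay":0,"az":0.05,"dx":0,"dy":0,"dz":-30,"gripper":25},{"ax":0,"ay":0,"az":0,"dx":0,"dy":0,"dz":-10,"gripper":25}]'
python3 - <<'E'
from h import *
delta(np.array([.4649,-.0097,.0545]),down(102))
E
```

```text
time: 8.25
position: [0.5067, -0.0876, 0.135]
tool_rot: [0.628, 0.778, 0.001, 0.002]
ft_force: [0.6, 0.0, -1.0]
grip_width: 0.0319
shift(cur axes) mm [ 85.2 -24.7  80.2] shift(target axes) [ 84.9 -24.6  80.5] turn [0.0032 0.0021 0.0022]
```

```bash
python3 -m inch '[{"ax":0,"ay":0,"az":0,"dx":42,"dy":-12,"dz":0,"gripper":25},{"ax":0,"ay":0,"az":0,"dx":43,"dy":-12,"dz":10,"gripper":25},{"ax":0,"ay":0,"az":0,"dx":0,"dy":0,"dz":35,"gripper":25},{"ax":0,"ay":0,"az":0,"dx":0,"dy":0,"dz":25,"gripper":25},{"ax":0,"ay":0,"az":0,"dx":0,"dy":0,"dz":8,"gripper":25},{"ax":0,"ay":0,"az":0,"dx":0,"dy":0,"dz":2,"gripper":25},{"ax":0,"ay":0,"az":0,"dx":0,"dy":0,"dz":0,"gripper":60},{"ax":0,"ay":0,"az":0,"dx":0,"dy":0,"dz":0,"gripper":60}]'
python3 - <<'E'
from h import *
print(tool()[0]);c=shot("wrist","w6",None,1.25)
E
```

```text
time: 9.05
position: [0.465, -0.0096, 0.0535]
tool_rot: [0.629, 0.778, 0.0, 0.001]
ft_force: [-0.5, 0.3, -0.8]
grip_width: 0.0408
[ 0.46504745 -0.00962512  0.05348039]
```

View pics/w6.png

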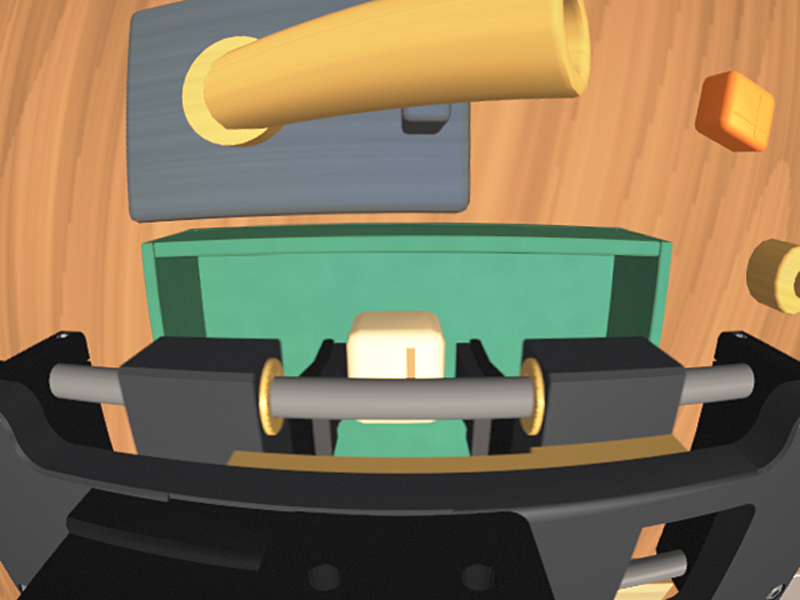

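```bash
python3 -m inch '[{"ax":0,"ay":0,"az":0,"dx":0,"dy":0,"dz":-20,"gripper":60},{"ax":0,"ay":0,"az":0,"dx":0,"dy":0,"dz":-40,"gripper":60},{"ax":0,"ay":0,"az":0,"dx":0,"dy":0,"dz":-45,"gripper":60},{"ax":0,"ay":0,"az":0.145,"dx":0,"dy":0,"dz":-45,"gripper":60},{"ax":0,"ay":0,"az":0.145,"dx":0,"dy":0,"dz":0,"gripper":60},{"ax":0,"ay":0,"az":0.145,"dx":0,"dy":0,"dz":0,"gripper":60},{"ax":0,"ay":0,"az":0.145,"dx":0,"dy":0,"dz":0,"gripper":60},{"ax":0,"ay":0,"az":0.145,"dx":0,"dy":0,"dz":0,"gripper":60}]'
python3 -m inch '[{"ax":0,"ay":0,"az":0.145,"dx":0,"dy":0,"dz":0,"gripper":60},{"ax":0,"ay":0,"az":0.145,"dx":0,"dy":0,"dz":0,"gripper":60},{"ax":0,"ay":0,"az":0.145,"dx":0,"dy":0,"dz":0,"gripper":60},{"ax":0,"ay":0,"az":0.145,"dx":0,"dy":0,"dz":0,"gripper":60},{"ax":0,"ay":0,"az":0.145,"dx":0,"dy":0,"dz":0,"gripper":60},{"ax":0,"ay":0,"az":0.096,"dx":0,"dy":0,"dz":0,"gripper":60}]'
python3 - <<'E'
from h import *
delta(np.array([.40,-.36,.2]),down(13.5))
E
```

```text
time: 9.9
position: [0.4643, -0.0094, 0.2037]
tool_rot: [0.865, 0.502, 0.001, 0.001]
ft_force: [0.4, -0.5, 0.1]
grip_width: 0.0524
time: 10.5
position: [0.4643, -0.0094, 0.2034]
tool_rot: [0.993, 0.115, 0.001, 0.0]
ft_force: [1.0, 1.0, 0.4]
grip_width: 0.052
shift(cur axes) mm [-143.   326.5    3.5] shift(target axes) [-144.3  325.9    3.4] turn [ 0.0006 -0.0011 -0.0043]
```

```bash
python3 -m inch '[{"ax":0,"ay":0,"az":0,"dx":-18,"dy":41,"dz":0,"gripper":60},{"ax":0,"ay":0,"az":0,"dx":-18,"dy":41,"dz":0,"gripper":60},{"ax":0,"ay":0,"az":0,"dx":-18,"dy":41,"dz":0,"gripper":60},{"ax":0,"ay":0,"az":0,"dx":-18,"dy":41,"dz":0,"gripper":60},{"ax":0,"ay":0,"az":0,"dx":-18,"dy":41,"dz":0,"gripper":60},{"ax":0,"ay":0,"az":0,"dx":-18,"dy":41,"dz":0,"gripper":60},{"ax":0,"ay":0,"az":0,"dx":-18,"dy":41,"dz":0,"gripper":60},{"ax":0,"ay":0,"az":0,"dx":-18,"dy":40,"dz":0,"gripper":60}]'
python3 -m inch '[{"ax":0,"ay":0,"az":0,"dx":0,"dy":0,"dz":0,"gripper":60},{"ax":0,"ay":0,"az":0,"dx":0,"dy":0,"dz":0,"gripper":60}]'
python3 - <<'E'
from h import *
t=tool();print(t[0],t[1].as_quat());c=shot("wrist","w7",None,1.25);print(c["position"],c["attitude"]); shot("top","t7",(270,180,520,360),3.2)
E
```

```text
time: 11.3
position: [0.4, -0.363, 0.2035]
tool_rot: [0.993, 0.118, 0.0, 0.001]
ft_force: [0.0, -0.1, 0.0]
grip_width: 0.0519
time: 11.5
position: [0.4001, -0.3616, 0.203]
tool_rot: [0.993, 0.117, 0.0, -0.0]
ft_force: [-0.5, 0.6, 0.4]
grip_width: 0.0524
[ 0.40006115 -0.36161828  0.2029998 ] [ 9.93176497e-01  1.16620809e-01  1.53640928e-04 -9.63031335e-05]
[ 0.46745516 -0.34555681  0.36552975] [-0.10009994  0.07904029 -0.61486877  0.77824741]
```

View pics/w7.png

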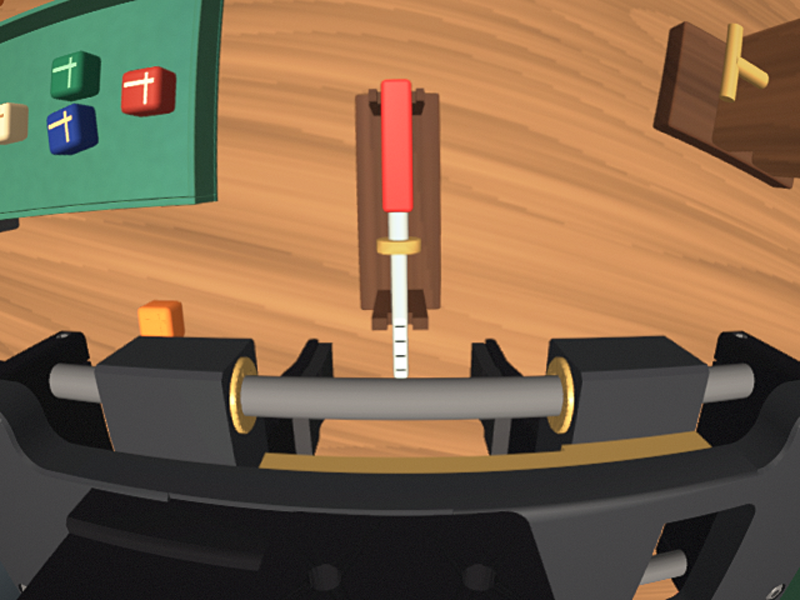

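View pics/t7.png

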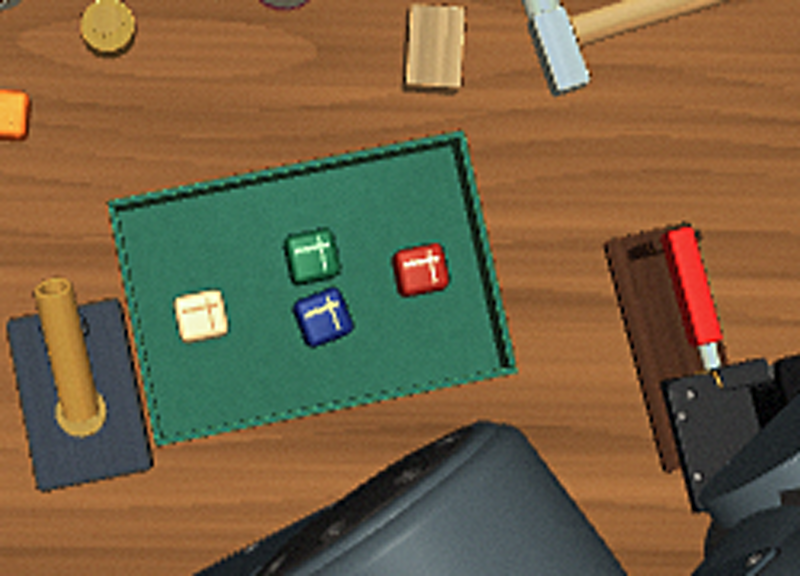

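Run:
```python
from h import *
c=shot("wrist"); p,r=tool()
f=lambda u,v:((u+.5)/1.25-.5,(v+.5)/1.25-.5)
P={}
for n,q,z in [("hend",(396.5,80.5),.093),("hfront",(398,211.5),.093),("collar",(399,243),.093),("scale",(401,345),.085)]:
  w=fworld(c,*f(*q),z); P[n]=w; print(n,w.round(4),"in tool mm",(r.inv().apply(w-p)*1000).round(1))
d=P["hend"]-P["hfront"];print(np.degrees(np.arctan2(d[1],d[0])),np.linalg.norm(d)); d=P["hend"]-P["scale"];print(np.degrees(np.arctan2(d[1],d[0])))
```

```text
hend [ 0.5244 -0.3265  0.093 ] in tool mm [128.1  -2.4 109.8]
hfront [ 0.4491 -0.3456  0.093 ] in tool mm [ 50.4  -1.7 109.8]
collar [ 0.4311 -0.3505  0.093 ] in tool mm [ 31.7  -1.1 109.8]
scale [ 0.3663 -0.3673  0.085 ] in tool mm [-35.1  -0.  117.8]
14.166644474903729 0.07772844454293805
14.44436989976872
```

```bash
python3 -m inch '[{"ax":0,"ay":0,"az":-0.014,"dx":38,"dy":-1,"dz":0,"gripper":60},{"ax":0,"ay":0,"az":0,"dx":39,"dy":-0.7,"dz":20,"gripper":60},{"ax":0,"ay":0,"az":0,"dx":0,"dy":0,"dz":45,"gripper":60},{"ax":0,"ay":0,"az":0,"dx":0,"dy":0,"dz":35,"gripper":60},{"ax":0,"ay":0,"az":0,"dx":0,"dy":0,"dz":0,"gripper":60},{"ax":0,"ay":0,"az":0,"dx":0,"dy":0,"dz":0,"gripper":60}]'
python3 - <<'E'
from h import *
t=tool();print(t[0],t[1].as_quat());c=shot("wrist","w8",None,1.25); shot("side","s8",(200,250,420,450),3)
E
```

```text
time: 12.25
position: [0.4752, -0.3393, 0.103]
tool_rot: [0.992, 0.126, -0.0, -0.001]
ft_force: [0.1, -0.8, -0.0]
grip_width: 0.0523
[ 0.47515292 -0.33934509  0.10295711] [ 9.92081545e-01  1.25593718e-01 -3.54757326e-04 -5.47420186e-04]
```

View pics/w8.png

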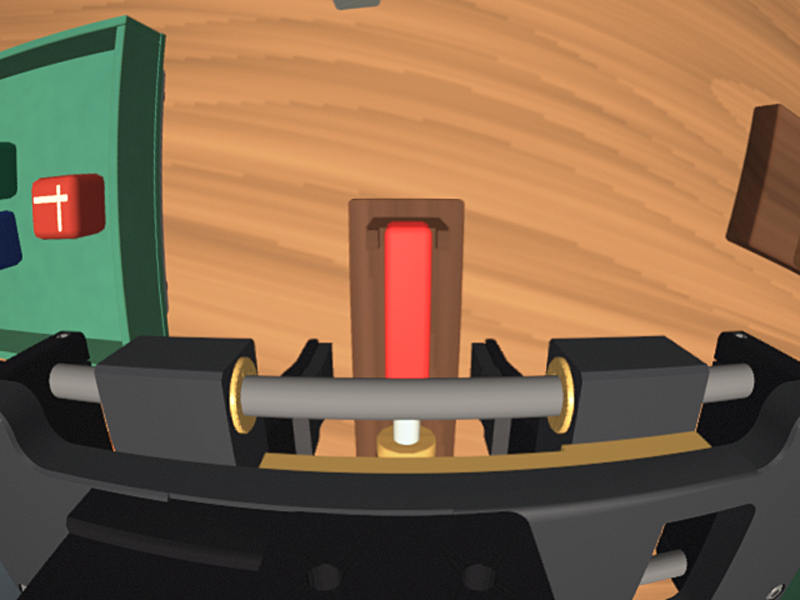

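View pics/s8.png

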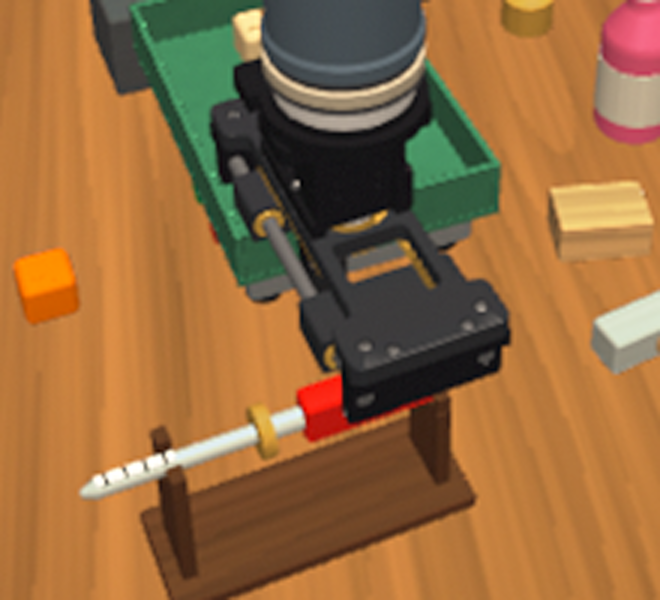

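```bash
python3 -m inch '[{"ax":0,"ay":0,"az":0,"dx":0,"dy":2.3,"dz":5,"gripper":60},{"ax":0,"ay":0,"az":0,"dx":0,"dy":0,"dz":25,"gripper":60},{"ax":0,"ay":0,"az":0,"dx":0,"dy":0,"dz":12,"gripper":60},{"ax":0,"ay":0,"az":0,"dx":0,"dy":0,"dz":0,"gripper":15},{"ax":0,"ay":0,"az":0,"dx":0,"dy":0,"dz":0,"gripper":5},{"ax":0,"ay":0,"az":0,"dx":0,"dy":0,"dz":0,"gripper":5},{"ax":0,"ay":0,"az":0,"dx":0,"dy":0,"dz":0,"gripper":5},{"ax":0,"ay":0,"az":0,"dx":0,"dy":0,"dz":0,"gripper":5}]' 40
python3 -m inch '[{"ax":0,"ay":0,"az":0,"dx":0,"dy":0,"dz":0,"gripper":5},{"ax":0,"ay":0,"az":0,"dx":0,"dy":0,"dz":0,"gripper":5},{"ax":0,"ay":0,"az":0,"dx":0,"dy":0,"dz":0,"gripper":5},{"ax":0,"ay":0,"az":0,"dx":0,"dy":0,"dz":0,"gripper":5}]' 40
```

```text
time: 13.15
position: [0.4758, -0.343, 0.0614]
tool_rot: [0.992, 0.125, 0.0, 0.0]
ft_force: [0.3, 2.0, 0.2]
grip_width: 0.0203
time: 13.55
position: [0.4757, -0.3429, 0.0613]
tool_rot: [0.992, 0.125, 0.0, 0.0]
ft_force: [-1.5, 1.7, 6.3]
grip_width: 0.0178
```

```bash
python3 -m inch '[{"ax":0,"ay":0,"az":0,"dx":0,"dy":0,"dz":-10,"gripper":5},{"ax":0,"ay":0,"az":0,"dx":0,"dy":0,"dz":-30,"gripper":5},{"ax":0,"ay":0,"az":0,"dx":0,"dy":0,"dz":-45,"gripper":5},{"ax":0,"ay":0,"az":0,"dx":0,"dy":0,"dz":-45,"gripper":5},{"ax":0,"ay":0,"az":0,"dx":0,"dy":0,"dz":-45,"gripper":5},{"ax":0,"ay":0,"az":0,"dx":0,"dy":0,"dz":-15,"gripper":5},{"ax":0,"ay":0,"az":0,"dx":0,"dy":0,"dz":0,"gripper":5}]'
python3 - <<'E'
from h import *
t=tool();print(t[0],t[1].as_quat(),robot.get_obs()["q"].round(2));s=shot("side","s9",(170,100,420,350),2.4);c=shot("top","t9",(420,150,600,370),2.7)
E
```

```text
time: 14.25
position: [0.4768, -0.3442, 0.2542]
tool_rot: [0.992, 0.125, 0.002, 0.003]
ft_force: [0.7, 0.0, -1.6]
grip_width: 0.0174
[ 0.47678585 -0.34415281  0.2542251 ] [0.99216041 0.12491641 0.00211782 0.00301944] [-0.82  0.44  1.5  -0.    1.2   0.51]
```

View pics/s9.png

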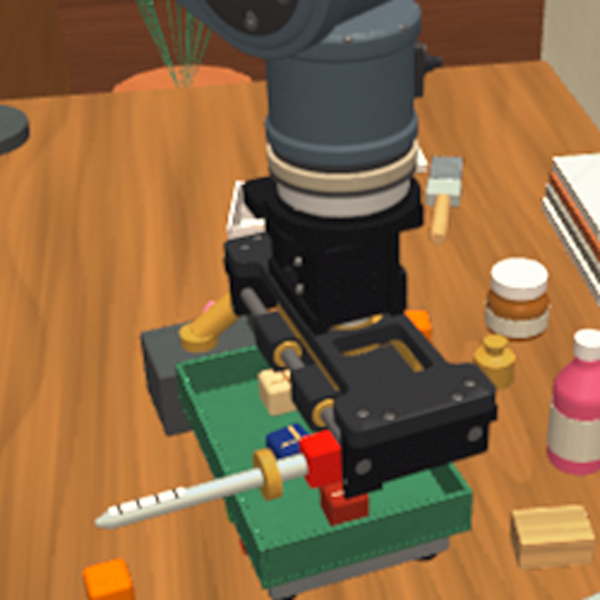

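View pics/t9.png

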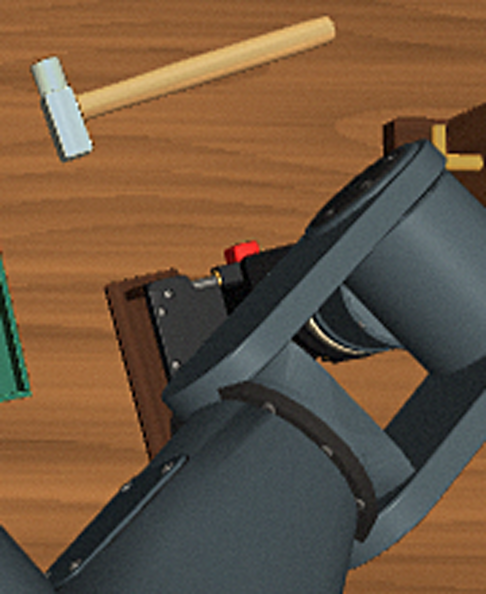

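```bash
cat >> h.py <<'E'
def rodpts(p,r):
    X=r.apply([1,0,0]);Z=r.apply([0,0,1]); o=p-.019*Z; return o,o-.055*X,o-.145*X
E
python3 - <<'E'
from h import *
s=shot("side"); p,r=tool(); o,co,ti=rodpts(p,r)
f=lambda u,v:np.array([(u+.5)/2.4-.5+170,(v+.5)/2.4-.5+100])
print("pred",proj(s,co),proj(s,ti),"seen",f(264,474),f(99,520))
E
```

```text
pred [274.65836478 299.28668377] [206.37978638 318.71298303] seen [279.70833333 297.20833333] [210.95833333 316.375     ]
```

Run:
```python
from h import *
u=np.array([.8013,.1703,.5736]); m=np.array([.472,.088,.135])
th=np.radians(35); Rt=down(12)*R.from_rotvec([0,th,0]); print(Rt.as_matrix().round(3))
pt=m+.195*u+.019*Rt.apply([0,0,1]); print(pt); delta(pt,Rt); delta(pt,down(12))
```

```text
[[ 0.801  0.208  0.561]
 [ 0.17  -0.978  0.119]
 [ 0.574 -0.    -0.819]]
[0.63891331 0.12347431 0.23128811]
shift(cur axes) mm [ 274.6 -410.    18.6] shift(target axes) [ 200.8 -421.   162.3] turn [-0.0155  0.6127  0.0386]
shift(cur axes) mm [ 274.6 -410.    18.6] shift(target axes) [ 257.6 -421.    17.8] turn [-0.0031  0.0019  0.0408]
```

```bash
python3 -m inch '[{"ax":0,"ay":0,"az":0.041,"dx":0,"dy":0,"dz":0,"gripper":5},{"ax":0,"ay":0,"az":0,"dx":22,"dy":-36,"dz":0,"gripper":5},{"ax":0,"ay":0,"az":0,"dx":24,"dy":-39,"dz":0,"gripper":5},{"ax":0,"ay":0,"az":0,"dx":24,"dy":-39,"dz":0,"gripper":5},{"ax":0,"ay":0,"az":0,"dx":24,"dy":-39,"dz":0,"gripper":5},{"ax":0,"ay":0,"az":0,"dx":24,"dy":-39,"dz":0,"gripper":5},{"ax":0,"ay":0,"az":0,"dx":24,"dy":-39,"dz":0,"gripper":5},{"ax":0,"ay":0,"az":0,"dx":24,"dy":-39,"dz":0,"gripper":5}]'
python3 -m inch '[{"ax":0,"ay":0,"az":0,"dx":24,"dy":-39,"dz":0,"gripper":5},{"ax":0,"ay":0,"az":0,"dx":24,"dy":-39,"dz":0,"gripper":5},{"ax":0,"ay":0,"az":0,"dx":24,"dy":-39,"dz":0,"gripper":5},{"ax":0,"ay":0,"az":0,"dx":20,"dy":-34,"dz":0,"gripper":5},{"ax":0,"ay":0,"az":0,"dx":0,"dy":0,"dz":0,"gripper":5}]'
python3 - <<'E'
from h import *
t=tool();print(t[0],robot.get_obs()["q"].round(2));s=shot("side","s10",(220,100,420,300),3);c=shot("top","t10",(220,120,420,320),3);c=shot("wrist","w10",None,1.25)
E
```

```text
time: 15.2
position: [0.5809, -0.0421, 0.2482]
tool_rot: [0.995, 0.104, -0.002, -0.001]
ft_force: [1.0, -0.6, -2.2]
grip_width: 0.0175
time: 15.7
position: [0.6402, 0.1278, 0.2477]
tool_rot: [0.994, 0.107, -0.002, -0.001]
ft_force: [-0.3, -0.1, -1.3]
grip_width: 0.0177
[0.64016744 0.12783864 0.24767615] [0.03 0.54 1.33 0.   1.27 1.38]
```

View pics/s10.png

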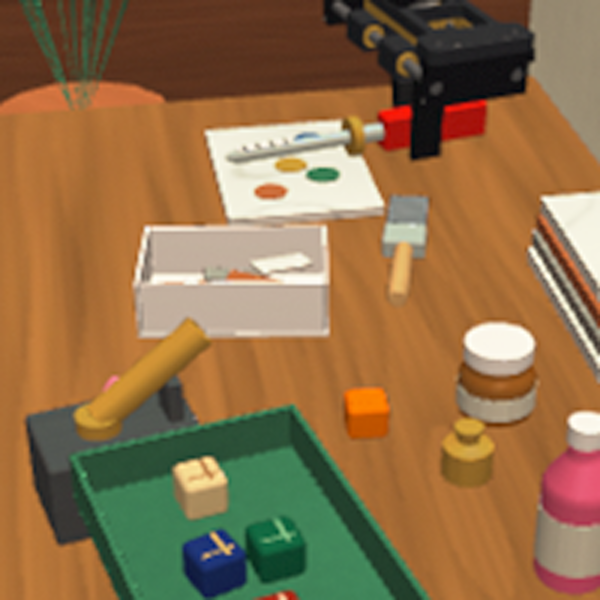

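View pics/t10.png

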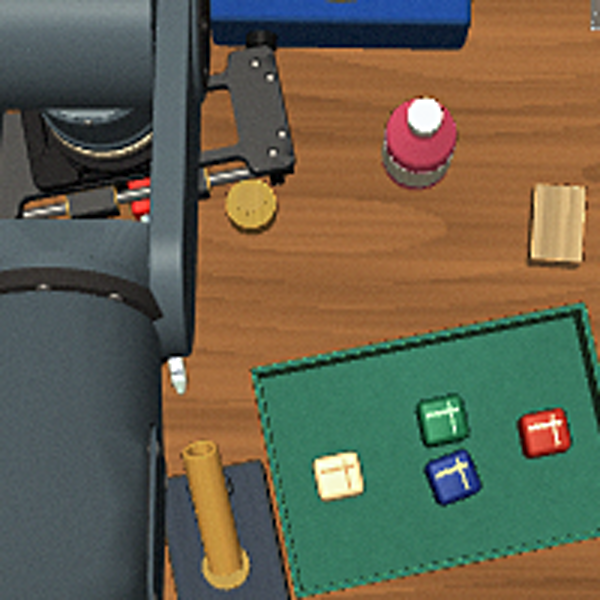

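View pics/w10.png

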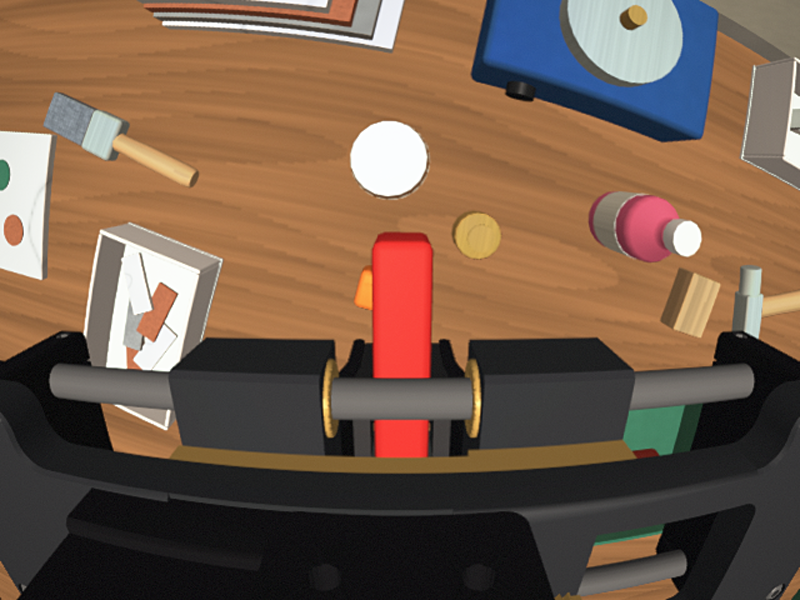

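```bash
python3 -m inch '[{"ax":0,"ay":0.122,"az":0,"dx":0,"dy":0,"dz":0,"gripper":5},{"ax":0,"ay":0.122,"az":0,"dx":0,"dy":0,"dz":0,"gripper":5},{"ax":0,"ay":0.122,"az":0,"dx":0,"dy":0,"dz":0,"gripper":5},{"ax":0,"ay":0.122,"az":0,"dx":0,"dy":0,"dz":0,"gripper":5},{"ax":0,"ay":0.122,"az":0,"dx":0,"dy":0,"dz":0,"gripper":5},{"ax":0,"ay":0,"az":0,"dx":0,"dy":0,"dz":0,"gripper":5},{"ax":0,"ay":0,"az":0,"dx":0,"dy":0,"dz":0,"gripper":5}]'
python3 - <<'E'
from h import *
u=np.array([.8013,.1703,.5736]); m=np.array([.472,.088,.135])
th=np.radians(35); Rt=down(12)*R.from_rotvec([0,th,0])
pt=m+.195*u+.019*Rt.apply([0,0,1]); delta(pt,Rt); print(tool()[0])
s=shot("side","s11",(220,100,420,250),4);c=shot("top","t11",(240,180,340,280),6)
p,r=tool()
for n,k in(("s",s),("t",c)): print(n,[proj(k,x).round(1) for x in rodpts(p,r)],proj(k,m))
E
```

```text
time: 16.55
position: [0.64, 0.1212, 0.2503]
tool_rot: [0.949, 0.099, 0.297, -0.031]
ft_force: [0.9, -0.3, -1.2]
grip_width: 0.0178
shift(cur axes) mm [-11.4  -2.4  15.3] shift(target axes) [-11.4  -2.4  15.2] turn [ 0.0008  0.0042 -0.0019]
[0.64004024 0.12124966 0.25032001]
s [array([355.3, 141.8]), array([335.6, 159. ]), array([303.7, 186.8])] [284.81798656 210.02206673]
t [array([268.7, 180.9]), array([274.5, 206.9]), array([283.4, 247. ])] [287.94482782 270.65885863]
```

View pics/s11.png

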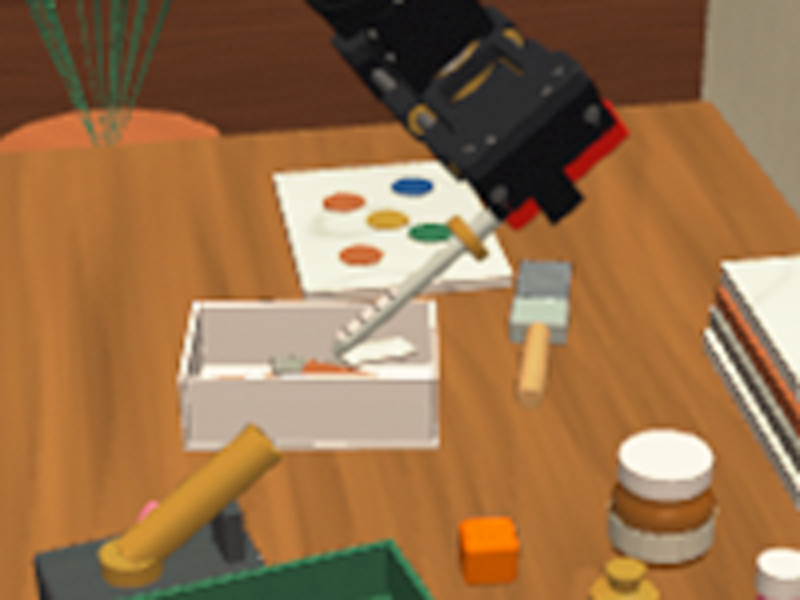

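View pics/t11.png

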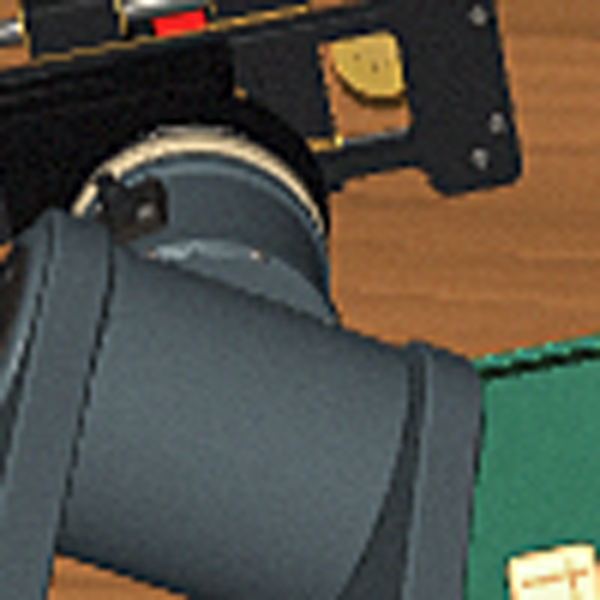

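Run:
```python
from h import *
c=shot("top"); s=shot("side")
f=lambda u,v:((u+.5)/3-.5+220,(v+.5)/3-.5+120)
for n,q,z in [("red",(546,432),.08),("cream",(338,476),.08),("mouth",(201,449),.135),("mouthfar",(201,441),.135),("TL",(252,369),.085),("TR",(585,305),.085)]: print(n,world(c,*f(*q),z=z).round(4))
g=lambda u,v:((u+.5)/4-.5+220,(v+.5)/4-.5+100)
print("side mouth px",g(263,443),"tip px",g(338,352))
k=lambda u,v:((u+.5)/3-.5+220,(v+.5)/3-.5+100)
for n,q in [("cream top",(199,470)),("blue top",(213,547)),("green",(275,533))]: print("side",n,world(s,*k(*q),z=.08).round(4))
```

```text
red [ 0.4952 -0.1563  0.08  ]
cream [ 0.4608 -0.0053  0.08  ]
mouth [0.4747 0.0907 0.135 ]
mouthfar [0.4803 0.0909 0.135 ]
TL [0.5375 0.0585 0.085 ]
TR [ 0.5884 -0.1842  0.085 ]
side mouth px (285.375, 210.375) tip px (304.125, 187.625)
side cream top [ 0.4621 -0.0069  0.08  ]
side blue top [ 0.4625 -0.0925  0.08  ]
side green [ 0.5042 -0.085   0.08  ]
```

Run:
```python
import cv2
a=cv2.imread("pics/t10.png")[400:600,150:330]; cv2.imwrite("pics/t10c.png",cv2.resize(a,None,fx=3,fy=3,interpolation=cv2.INTER_CUBIC))
a=cv2.imread("pics/s11.png")[400:600,20:320]; cv2.imwrite("pics/s11c.png",cv2.resize(a,None,fx=2.5,fy=2.5,interpolation=cv2.INTER_CUBIC))
```

```text
(no output)
```

View pics/t10c.png

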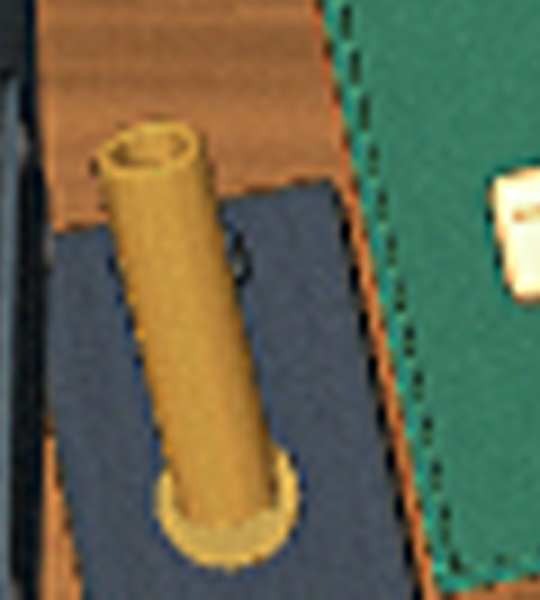

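View pics/s11c.png

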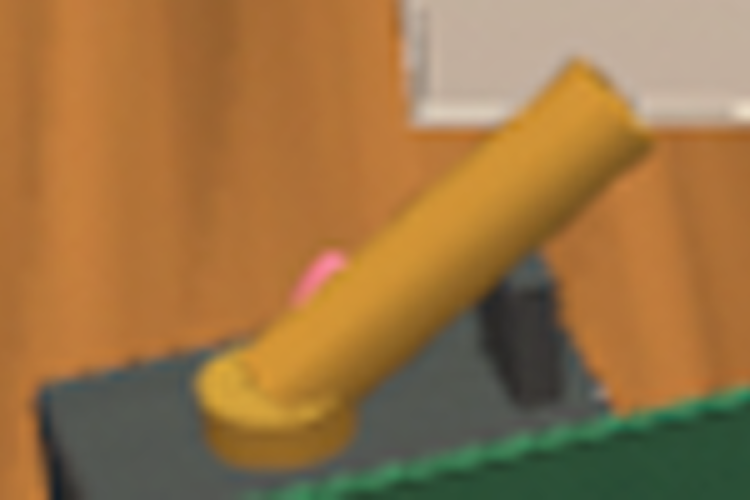

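Run:
```python
from h import *
s=shot("side")
for q in [(285.8,209.6),(285.4,208.8),(285.8,209.0)]: print(world(s,*q,z=.135).round(4))
for m in [(.477,.090,.135),(.474,.090,.135),(.474,.087,.135)]: print(m,proj(s,m))
```

```text
[0.4743 0.0894 0.135 ]
[0.4738 0.0929 0.135 ]
[0.4745 0.0919 0.135 ]
(0.477, 0.09, 0.135) [287.01003991 209.34449481]
(0.474, 0.09, 0.135) [285.64032597 209.47052207]
(0.474, 0.087, 0.135) [285.77936041 210.17192685]
```

```bash
cat >> h.py <<'E'
U=np.array([.8013,.1703,.5736]); M=np.array([.475,.090,.135]); RT=down(12)*R.from_rotvec([0,np.radians(35),0])
def at(d): return M+(.145+d)*U+.019*RT.apply([0,0,1])
E
python3 - <<'E'
from h import *
delta(at(.012),RT)
E
```

```text
shift(cur axes) mm [-49.5  -3.   16.9] shift(target axes) [-49.4  -3.   17. ] turn [ 0.0005 -0.0007  0.0005]
```

```bash
python3 -m inch '[{"ax":0,"ay":0,"az":0,"dx":0,"dy":-3,"dz":17,"gripper":5},{"ax":0,"ay":0,"az":0,"dx":-25,"dy":0,"dz":0,"gripper":5},{"ax":0,"ay":0,"az":0,"dx":-24,"dy":0,"dz":0,"gripper":5},{"ax":0,"ay":0,"az":0,"dx":0,"dy":0,"dz":0,"gripper":5},{"ax":0,"ay":0,"az":0,"dx":0,"dy":0,"dz":0,"gripper":5}]'
python3 - <<'E'
from h import *
delta(at(.012),RT);c=shot("wrist","w12",None,1.25)
s=shot("side","s12",(240,110,390,240),5)
p,r=tool(); print([proj(s,x).round(1) for x in rodpts(p,r)])
c=shot("top","t12",(240,180,340,280),6)
E
```

```text
time: 17.3
position: [0.6114, 0.1192, 0.2094]
tool_rot: [0.948, 0.1, 0.299, -0.031]
ft_force: [0.1, -0.1, -1.0]
grip_width: 0.0179
shift(cur axes) mm [ 0.1  0.2 -0.1] shift(target axes) [ 0.1  0.2 -0.1] turn [ 0.0006 -0.0005 -0.0001]
[array([341.4, 161.4]), array([322. , 178.3]), array([290.8, 205.5])]
```

View pics/s12.png

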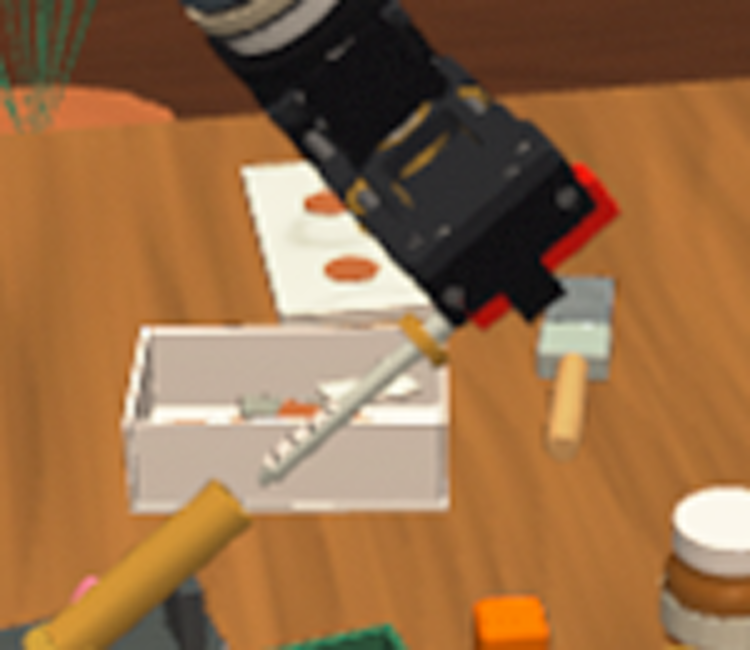

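View pics/w12.png

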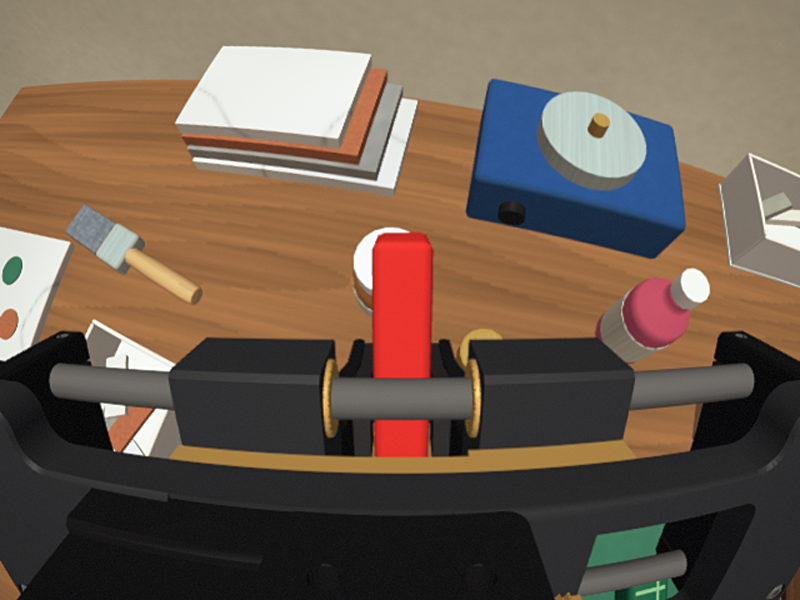

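View pics/t12.png

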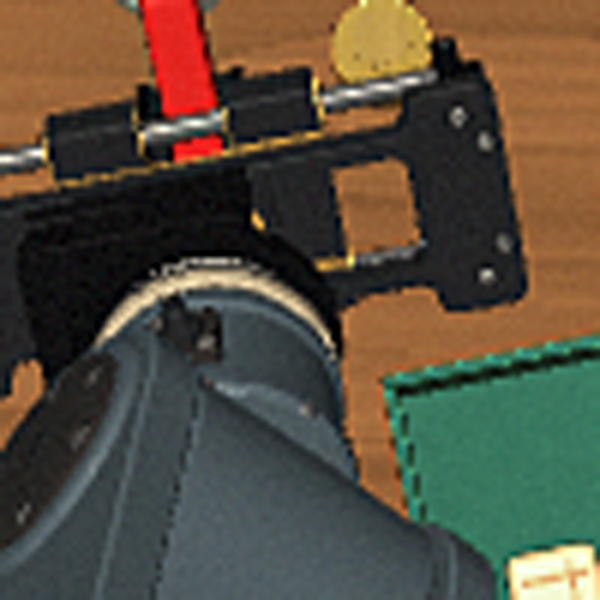

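Run:
```python
import cv2
a=cv2.imread("pics/s12.png")[300:560,140:470]; cv2.imwrite("pics/s12c.png",cv2.resize(a,None,fx=2.4,fy=2.3,interpolation=cv2.INTER_CUBIC))
from h import *
s=optics.camera("side")
m=M
for t in [(-.06),0,.012,.05,.1]: print(t,proj(s,m+t*U).round(2))
```

```text
-0.06 [265.51 227.29]
0 [286.1  209.43]
0.012 [290.24 205.84]
0.05 [303.4  194.41]
0.1 [320.85 179.28]
```

View pics/s12c.png

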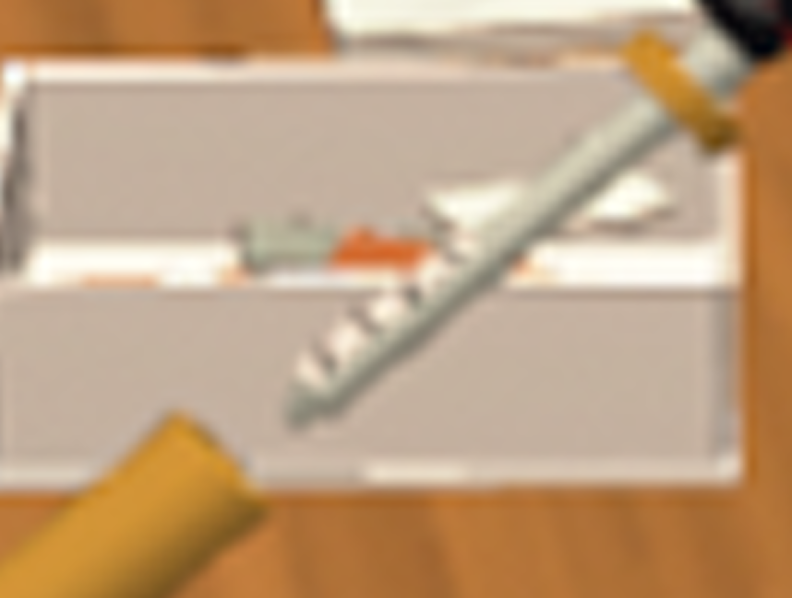

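Run:
```python
import cv2
a=cv2.imread("pics/t10.png")[330:480,140:260]; cv2.imwrite("pics/t10d.png",cv2.resize(a,None,fx=4,fy=4,interpolation=cv2.INTER_CUBIC))
from h import *
c=optics.camera("top");s=optics.camera("side")
for y in (.1212,.1245,.1278):
  o=np.array([.640,y,.248+.019]); X=np.array([.978,.208,0]); print(y,proj(c,o-.145*X), proj(c,o-.135*X))
print("M",proj(c,M)); print("side tip t10",proj(s,np.array([.640,.1245,.267])-.145*X))
print("1mm toolz",proj(s,M+.001*RT.apply([0,0,1]))-proj(s,M),"1mm -tooly",proj(s,M-.001*RT.apply([0,1,0]))-proj(s,M),"1mm u",proj(s,M+.001*U)-proj(s,M))
```

```text
0.1212 [282.00244543 251.34310178] [281.01900901 246.12933386]
0.1245 [280.2369732  251.31628594] [279.25544101 246.10255751]
0.1278 [278.47150815 251.2894702 ] [277.49188017 246.07578127]
M [287.02029023 269.20972885]
side tip t10 [293.9299504  151.99240344]
1mm toolz [0.26929657 0.27078865] 1mm -tooly [-0.14039491 -0.219243  ] 1mm u [ 0.34480757 -0.29911187]
```

View pics/t10d.png

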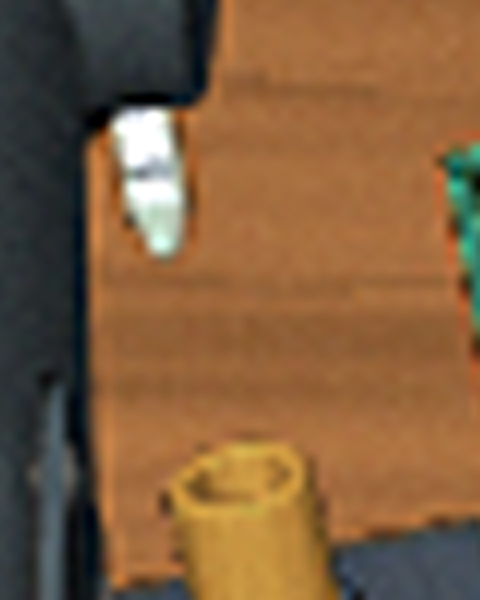

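```bash
python3 -m inch '[{"ax":0,"ay":0,"az":0,"dx":0,"dy":-1.2,"dz":-2,"gripper":5},{"ax":0,"ay":0,"az":0,"dx":-6,"dy":0,"dz":0,"gripper":5},{"ax":0,"ay":0,"az":0,"dx":0,"dy":0,"dz":0,"gripper":5}]'
python3 - <<'E'
from h import *
s=shot("side","s13",(260,170,330,220),11); print(robot.get_obs()["ft_force"])
E
```

```text
time: 17.9
position: [0.6031, 0.1194, 0.2067]
tool_rot: [0.949, 0.1, 0.298, -0.032]
ft_force: [0.4, 0.7, -0.5]
grip_width: 0.0174
[-0.12046591 -0.41786345 -1.584203  ]
```

View pics/s13.png

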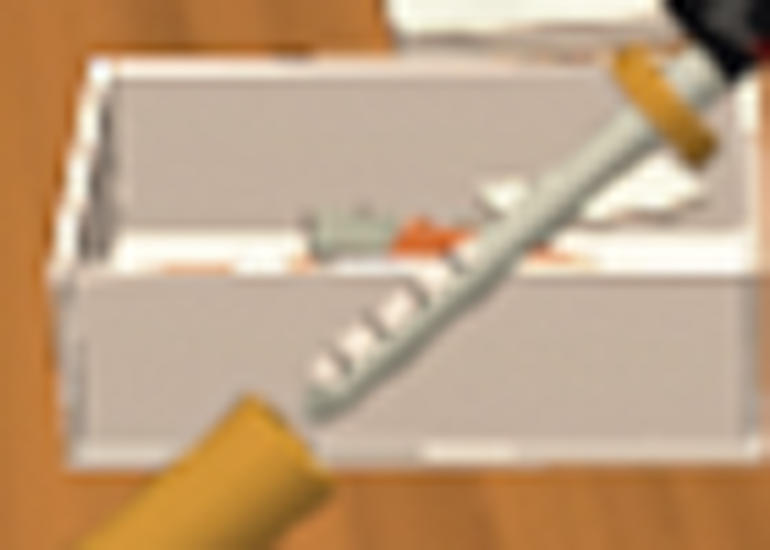

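```bash
python3 -m inch '[{"ax":0,"ay":0,"az":0,"dx":-4,"dy":0,"dz":0.5,"gripper":5},{"ax":0,"ay":0,"az":0,"dx":-4,"dy":0,"dz":0,"gripper":5},{"ax":0,"ay":0,"az":0,"dx":-4,"dy":0,"dz":0,"gripper":5}]'
python3 -m inch '[{"ax":0,"ay":0,"az":0,"dx":-4,"dy":0,"dz":0,"gripper":5},{"ax":0,"ay":0,"az":0,"dx":-4,"dy":0,"dz":0,"gripper":5}]'
python3 - <<'E'
from h import *
o=robot.get_obs(); p,r=tool(); print("tool-frame force",r.inv().apply(o["ft_force"]).round(1)); delta(at(-.01),RT)
s=shot("side","s14",(260,170,330,220),11)
E
```

```text
time: 18.25
position: [0.5949, 0.1171, 0.2]
tool_rot: [0.949, 0.1, 0.299, -0.031]
ft_force: [0.5, 0.2, -2.0]
grip_width: 0.0173
time: 18.45
position: [0.5885, 0.1157, 0.1954]
tool_rot: [0.948, 0.1, 0.299, -0.031]
ft_force: [-0.4, -0.1, -1.7]
grip_width: 0.0177
tool-frame force [-1.3 -0.   1.1]
shift(cur axes) mm [5.  1.5 1.8] shift(target axes) [5.  1.5 1.8] turn [ 0.0005 -0.     -0.    ]
```

View pics/s14.png

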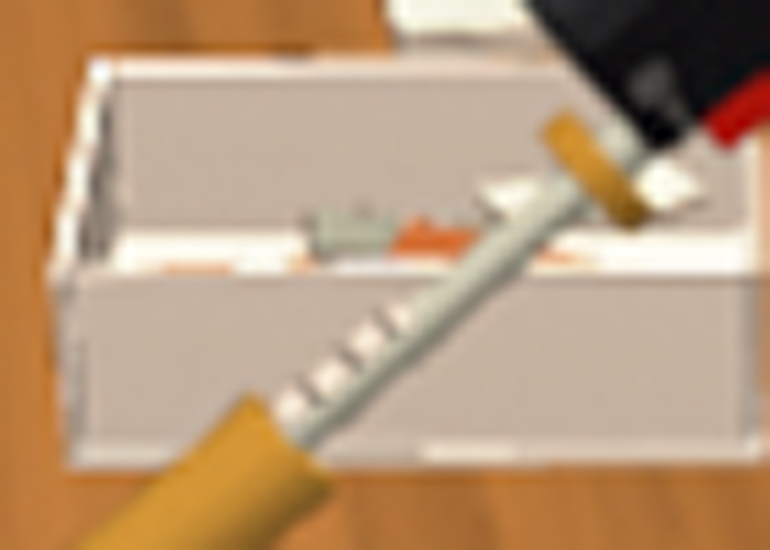

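```bash
python3 -m inch '[{"ax":0,"ay":0,"az":0,"dx":-5,"dy":0,"dz":0.7,"gripper":5},{"ax":0,"ay":0,"az":0,"dx":-6,"dy":0,"dz":0,"gripper":5},{"ax":0,"ay":0,"az":0,"dx":-6,"dy":0,"dz":0,"gripper":5}]'
python3 -m inch '[{"ax":0,"ay":0,"az":0,"dx":-6,"dy":0,"dz":0,"gripper":5},{"ax":0,"ay":0,"az":0,"dx":-6,"dy":0,"dz":0,"gripper":5},{"ax":0,"ay":0,"az":0,"dx":-6,"dy":0,"dz":0,"gripper":5}]'
python3 - <<'E'
from h import *
o=robot.get_obs(); p,r=tool(); print("tool-frame force",r.inv().apply(o["ft_force"]).round(1),"mom",r.inv().apply(o["moment"]).round(2)); delta(at(-.05),RT)
s=shot("side","s15",(260,170,330,220),11)
E
```

```text
time: 18.8
position: [0.5754, 0.1129, 0.1852]
tool_rot: [0.948, 0.1, 0.299, -0.031]
ft_force: [0.5, -0.3, -1.6]
grip_width: 0.0176
time: 19.1
position: [0.561, 0.1097, 0.1748]
tool_rot: [0.948, 0.1, 0.299, -0.031]
ft_force: [0.3, -0.0, -1.3]
grip_width: 0.0175
tool-frame force [-0.5  0.1  1.2] mom [ 0.02 -0.45  0.03]
shift(cur axes) mm [-0.1  1.4  1. ] shift(target axes) [-0.1  1.4  1. ] turn [ 0.0009 -0.0003 -0.    ]
```

View pics/s15.png

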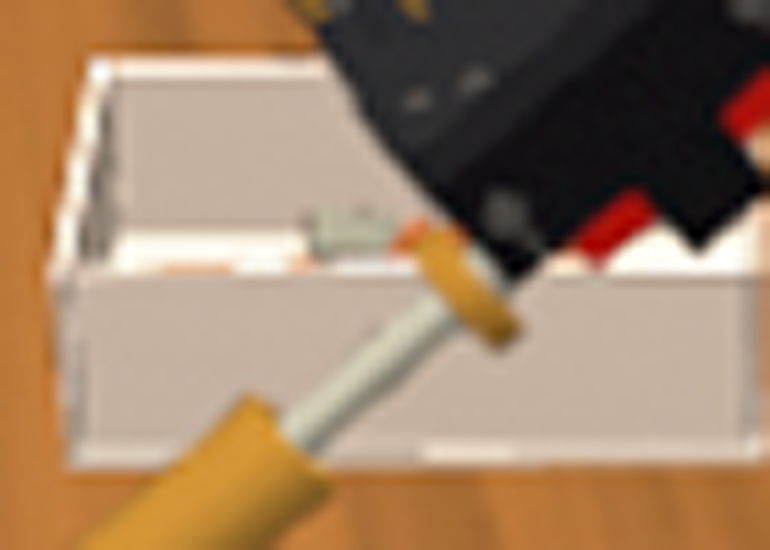

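```bash
python3 -m inch '[{"ax":0,"ay":0,"az":0,"dx":-6,"dy":0,"dz":0.3,"gripper":5},{"ax":0,"ay":0,"az":0,"dx":-6,"dy":0,"dz":0,"gripper":5},{"ax":0,"ay":0,"az":0,"dx":-6,"dy":0,"dz":0,"gripper":5},{"ax":0,"ay":0,"az":0,"dx":-6,"dy":0,"dz":0,"gripper":5},{"ax":0,"ay":0,"az":0,"dx":-6,"dy":0,"dz":0,"gripper":5}]'
python3 - <<'E'
from h import *
o=robot.get_obs(); p,r=tool(); print("tool-frame force",r.inv().apply(o["ft_force"]).round(1),"mom",r.inv().apply(o["moment"]).round(2)); delta(at(-.09),RT)
s=shot("side","s16",(260,170,330,220),11)
E
```

```text
time: 19.65
position: [0.5372, 0.1046, 0.1574]
tool_rot: [0.948, 0.099, 0.299, -0.031]
ft_force: [-0.2, 1.0, -1.7]
grip_width: 0.0175
tool-frame force [-1.  -1.1  1.4] mom [-0.02 -0.5  -0.05]
shift(cur axes) mm [-10.2   1.3   0.7] shift(target axes) [-10.2   1.3   0.7] turn [ 0.001  -0.0002 -0.0001]
```

View pics/s16.png

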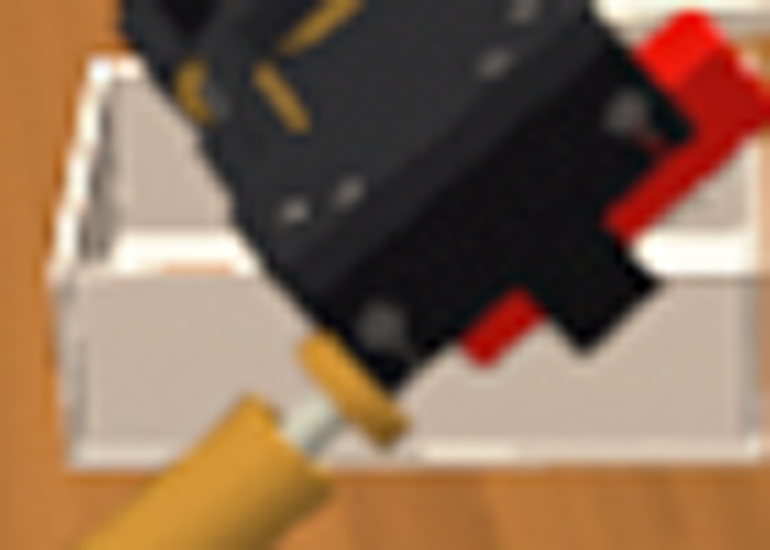

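```bash
python3 -m inch '[{"ax":0,"ay":0,"az":0,"dx":-3,"dy":0.3,"dz":0,"gripper":5},{"ax":0,"ay":0,"az":0,"dx":-3,"dy":0,"dz":0,"gripper":5},{"ax":0,"ay":0,"az":0,"dx":-2,"dy":0,"dz":0,"gripper":5}]'
python3 -m inch '[{"ax":0,"ay":0,"az":0,"dx":-1.5,"dy":0,"dz":0,"gripper":5}]'
python3 -m inch '[{"ax":0,"ay":0,"az":0,"dx":-1.5,"dy":0,"dz":0,"gripper":5}]'
python3 -c "
from h import *
o=robot.get_obs(); p,r=tool(); print('tool-frame force',r.inv().apply(o['ft_force']).round(1),'mom',r.inv().apply(o['moment']).round(2)); delta(at(-.09),RT)
s=shot('side','s17',(260,170,330,220),11)"
```

```text
time: 20.0
position: [0.5309, 0.103, 0.1528]
tool_rot: [0.949, 0.099, 0.299, -0.031]
ft_force: [0.1, -0.3, -1.2]
grip_width: 0.0172
time: 20.1
position: [0.5297, 0.1028, 0.1519]
tool_rot: [0.949, 0.1, 0.299, -0.031]
ft_force: [1.6, 0.2, -1.6]
grip_width: 0.0174
time: 20.2
position: [0.5285, 0.1027, 0.1511]
tool_rot: [0.948, 0.1, 0.299, -0.031]
ft_force: [2.4, 0.9, 0.8]
grip_width: 0.0177
tool-frame force [ 2.5 -0.4  0.8] mom [ 0.09  0.17 -0.02]
shift(cur axes) mm [0.7 1.3 0.7] shift(target axes) [0.7 1.3 0.7] turn [ 0.0002 -0.0003  0.0001]
```

View pics/s17.png

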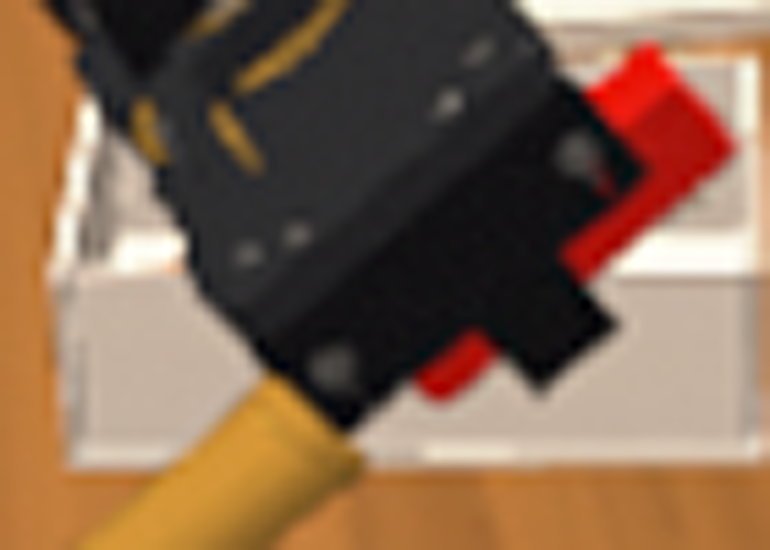

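```bash
python3 -m inch '[{"ax":0,"ay":0,"az":0,"dx":-1,"dy":0,"dz":0,"gripper":5}]'
python3 -m inch '[{"ax":0,"ay":0,"az":0,"dx":-0.7,"dy":0,"dz":0,"gripper":5},{"ax":0,"ay":0,"az":0,"dx":0,"dy":0,"dz":0,"gripper":5},{"ax":0,"ay":0,"az":0,"dx":0,"dy":0,"dz":0,"gripper":5}]'
python3 -c "
from h import *
o=robot.get_obs(); p,r=tool(); print('tool-frame force',r.inv().apply(o['ft_force']).round(1),'mom',r.inv().apply(o['moment']).round(2)); delta(at(-.09),RT)
s=shot('side','s18',(260,170,330,220),11)"
```

```text
time: 20.35
position: [0.5285, 0.1027, 0.1511]
tool_rot: [0.948, 0.1, 0.3, -0.032]
ft_force: [2.7, -0.1, 2.2]
grip_width: 0.0173
time: 20.65
position: [0.5285, 0.1027, 0.1511]
tool_rot: [0.948, 0.1, 0.301, -0.032]
ft_force: [5.4, 1.8, 3.8]
grip_width: 0.0178
tool-frame force [ 6.8 -0.6  0.1] mom [ 0.09  0.65 -0.  ]
shift(cur axes) mm [0.7 1.3 0.7] shift(target axes) [0.7 1.3 0.7] turn [-0.0006 -0.0039  0.0002]
```

View pics/s18.png

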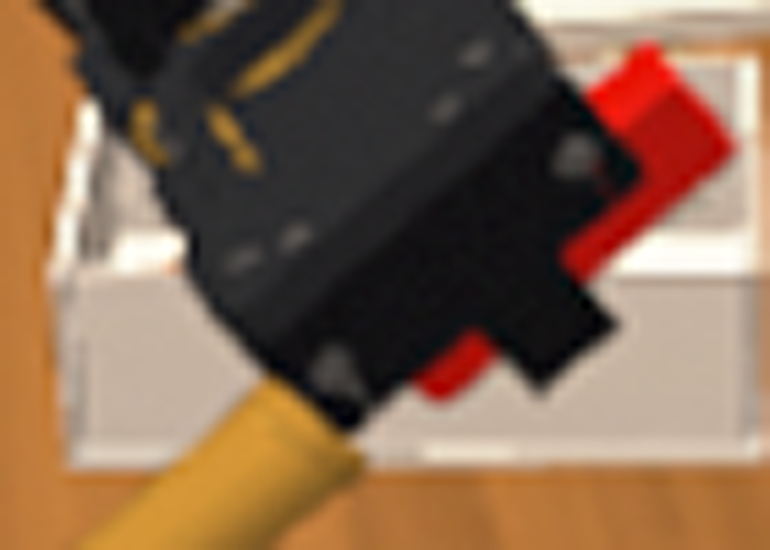

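```bash
python3 -m inch '[{"ax":0,"ay":0,"az":0,"dx":0,"dy":0,"dz":0,"gripper":5},{"ax":0,"ay":0,"az":0,"dx":0,"dy":0,"dz":0,"gripper":5},{"ax":0,"ay":0,"az":0,"dx":0,"dy":0,"dz":0,"gripper":5},{"ax":0,"ay":0,"az":0,"dx":0,"dy":0,"dz":0,"gripper":5},{"ax":0,"ay":0,"az":0,"dx":0,"dy":0,"dz":0,"gripper":5},{"ax":0,"ay":0,"az":0,"dx":0,"dy":0,"dz":0,"gripper":5},{"ax":0,"ay":0,"az":0,"dx":0,"dy":0,"dz":0,"gripper":5},{"ax":0,"ay":0,"az":0,"dx":0,"dy":0,"dz":0,"gripper":5}]'
python3 -m inch '[{"ax":0,"ay":0,"az":0,"dx":4,"dy":0,"dz":0,"gripper":5},{"ax":0,"ay":0,"az":0,"dx":8,"dy":0,"dz":0,"gripper":5},{"ax":0,"ay":0,"az":0,"dx":10,"dy":0,"dz":0,"gripper":5},{"ax":0,"ay":0,"az":0,"dx":10,"dy":0,"dz":0,"gripper":5},{"ax":0,"ay":0,"az":0,"dx":10,"dy":0,"dz":0,"gripper":5}]'
python3 -c "
from h import *
o=robot.get_obs(); p,r=tool(); print('tool-frame force',r.inv().apply(o['ft_force']).round(1),'mom',r.inv().apply(o['moment']).round(2)); delta(at(-.045),RT)"
```

```text
time: 21.5
position: [0.5285, 0.1028, 0.1511]
tool_rot: [0.948, 0.1, 0.301, -0.032]
ft_force: [5.6, 2.2, 4.2]
grip_width: 0.018
time: 22.0
position: [0.5583, 0.109, 0.1726]
tool_rot: [0.949, 0.099, 0.297, -0.031]
ft_force: [-0.6, 0.0, -1.0]
grip_width: 0.0177
tool-frame force [-1.  -0.2  0.5] mom [ 0.1  -0.44 -0.  ]
shift(cur axes) mm [8.5 1.3 0.7] shift(target axes) [8.5 1.3 0.8] turn [ 0.0015  0.0052 -0.0005]
```

```bash
python3 -m inch '[{"ax":0,"ay":0,"az":0,"dx":12,"dy":0,"dz":0,"gripper":5},{"ax":0,"ay":0,"az":0,"dx":12,"dy":0,"dz":0,"gripper":5},{"ax":0,"ay":0,"az":0,"dx":12,"dy":0,"dz":0,"gripper":5},{"ax":0,"ay":0,"az":0,"dx":12,"dy":0,"dz":0,"gripper":5},{"ax":0,"ay":0,"az":0,"dx":15,"dy":0,"dz":0,"gripper":5},{"ax":0,"ay":0,"az":0,"dx":15,"dy":0,"dz":0,"gripper":5},{"ax":0,"ay":0,"az":0,"dx":15,"dy":0,"dz":0,"gripper":5},{"ax":0,"ay":0,"az":0,"dx":10,"dy":0,"dz":0,"gripper":5}]'
python3 -c "
from h import *
delta(at(.05),RT)
s=shot('side','s19',(240,90,400,220),5)"
```

```text
time: 22.8
position: [0.642, 0.1269, 0.2319]
tool_rot: [0.949, 0.1, 0.298, -0.031]
ft_force: [0.5, 0.8, -1.5]
grip_width: 0.0176
shift(cur axes) mm [-0.6  1.4  0.3] shift(target axes) [-0.6  1.4  0.3] turn [0.0008 0.0028 0.    ]
```

View pics/s19.png

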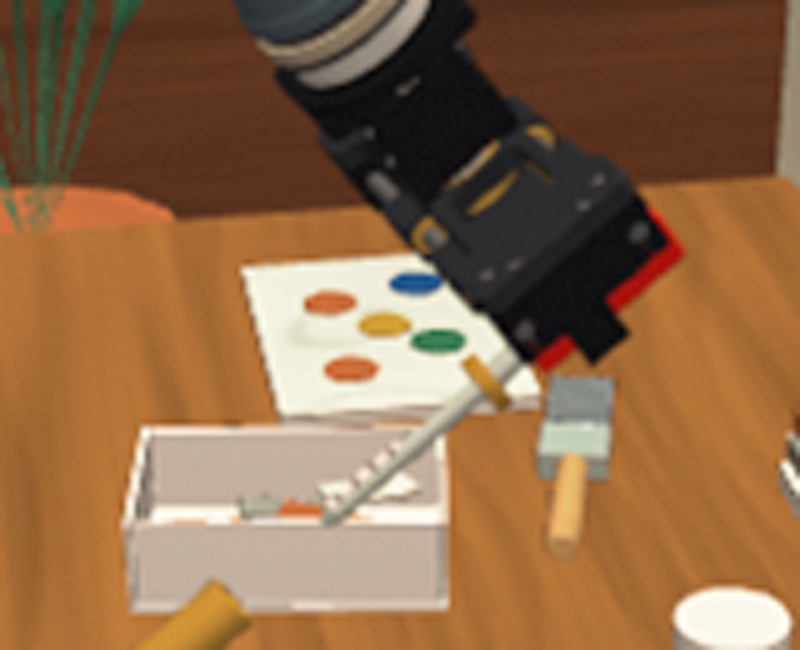

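Withdrawn. Next I raise it and bring it level.

```bash
python3 -m inch '[{"ax":0,"ay":-0.122,"az":0,"dx":0,"dy":0,"dz":-10,"gripper":5},{"ax":0,"ay":-0.122,"az":0,"dx":0,"dy":0,"dz":-15,"gripper":5},{"ax":0,"ay":-0.122,"az":0,"dx":0,"dy":0,"dz":-15,"gripper":5},{"ax":0,"ay":-0.122,"az":0,"dx":0,"dy":0,"dz":-15,"gripper":5},{"ax":0,"ay":-0.122,"az":0,"dx":0,"dy":0,"dz":-15,"gripper":5},{"ax":0,"ay":0,"az":0,"dx":0,"dy":0,"dz":0,"gripper":5},{"ax":0,"ay":0,"az":0,"dx":0,"dy":0,"dz":0,"gripper":5},{"ax":0,"ay":0,"az":0,"dx":0,"dy":0,"dz":0,"gripper":5}]'
python3 -c "
from h import *
p,r=tool(); print(p,r.as_matrix().round(3)); delta(p,down(12))
s=shot('side','s20',(220,60,400,200),4.4);c=shot('top','t20')
print([proj(s,x).round(1) for x in rodpts(p,r)])"
```

```text
time: 23.65
position: [0.6173, 0.1226, 0.2948]
tool_rot: [0.994, 0.105, 0.001, -0.001]
ft_force: [0.1, -0.5, -1.7]
grip_width: 0.0173
[0.61732415 0.12256794 0.29478348] [[ 0.978  0.209  0.002]
 [ 0.209 -0.978  0.003]
 [ 0.002 -0.002 -1.   ]]
shift(cur axes) mm [0. 0. 0.] shift(target axes) [0. 0. 0.] turn [-0.0024 -0.0024  0.0013]
[array([348.7, 121. ]), array([323.9, 125. ]), array([281.7, 131.8])]
```

View pics/s20.png

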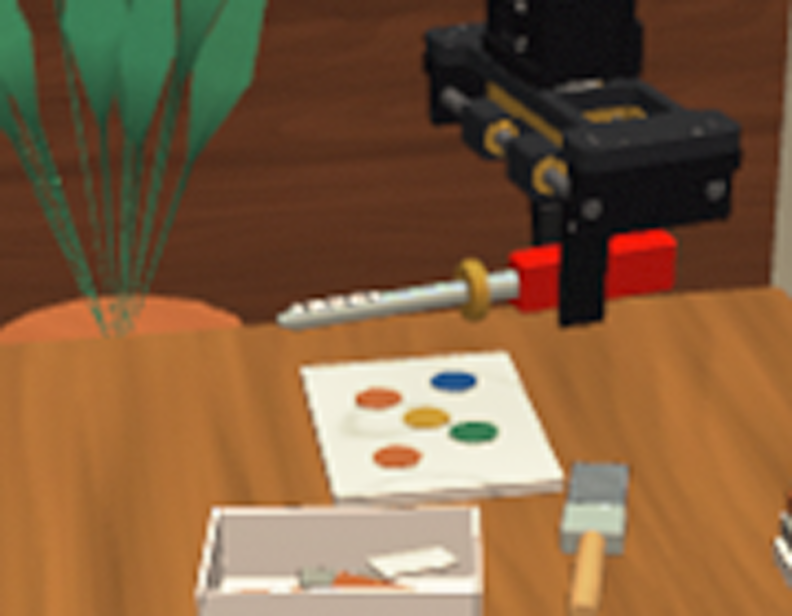

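View pics/t20.png

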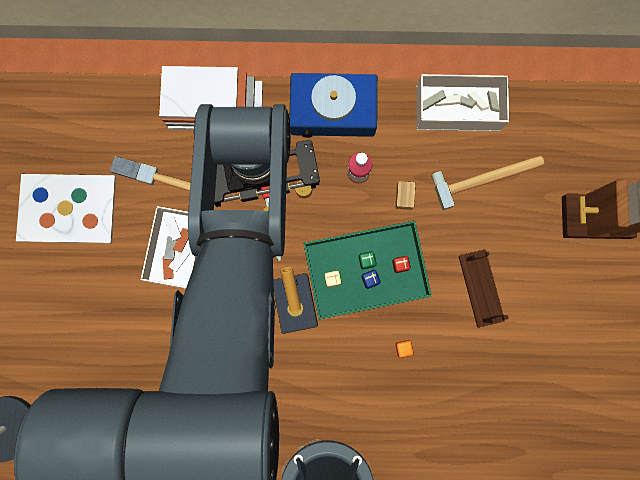

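```bash
python3 -m inch '[{"ax":0,"ay":0,"az":0,"dx":0,"dy":0,"dz":0,"gripper":5},{"ax":0,"ay":0,"az":0,"dx":0,"dy":0,"dz":0,"gripper":5},{"ax":0,"ay":0,"az":0,"dx":0,"dy":0,"dz":0,"gripper":5},{"ax":0,"ay":0,"az":0,"dx":0,"dy":0,"dz":0,"gripper":5},{"ax":0,"ay":0,"az":0,"dx":0,"dy":0,"dz":0,"gripper":5}]' && python3 -c "
from h import *
print(robot.hand_in())"
```

```text
time: 24.25
position: [0.6197, 0.1226, 0.2973]
tool_rot: [0.994, 0.105, 0.003, -0.001]
ft_force: [0.6, -0.5, -1.1]
grip_width: 0.0173
the job is handed in; nothing more can be done
None
```

The job is handed in at about 24 s, with no verdict reported, and I saw no failed steps.

- **Stones:** I moved red to the pan's -y end and cream to its +y end. Blue and green stayed in the middle third. The last top view shows all four lying separately in one layer.
- **Gauge rod:** I took the rod from its cradle and slid it into the tube until it stopped. It held there against about 7 N, with the tool not moving, for over 1 s, and the side view showed the collar at the mouth. I then drew it right out.
- **Final hold:** The rod is held level with the white scale up and the tip about 0.31 m above the bench. The side view agrees with level to about 1 degree.
- **Bystanders:** The bottle, wooden block and hammer look untouched in the last top view. The brush and brass weight are partly covered by the arm there, and the jar is hidden behind it, so I could not fully confirm those three. The gripper stayed well above them.
- **Disagreement:** The three cameras differed by 2–5 mm. I corrected for this by lining the rod tip up with the tube mouth in the side view before sliding it in.

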